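# Close the leaning brine canister with its keyed bung

## Robot

A 6-joint arm with a two-finger parallel gripper is mounted at the origin on the work surface. World frame = base frame: x ahead of the robot, y to its left, z up, the work surface at z = 0. Lengths are in m, angles in rad, forces in N, time in s.
With the tool pointing down it reaches from about 0.425 to 0.95 m from the base axis. Payload 3.5 kg.
Tool frame: the origin (TCP) lies midway between the tips of the shut fingers; the grasp point (between the pads) lies 19 mm behind it; z points along the fingers, x is the direction in which the jaws open and shut, and the axes are right-handed (so a half turn about z gives the same grasp; the last joint's range is limited). The gripper opens to 85 mm and grips with 20 to 120 N. Pads are 22 mm wide; open, the fingers measure 114 mm over their backs; the gripper's body (76 mm by 85 mm) begins 54 mm behind the grasp point. The pads swing forward as they close: fully open they stand 13 mm farther back than shut.
Start: joints at [-1.438, 0.286, 1.577, -0, 1.279, -0.15], TCP at [0.188, -0.648, 0.196] pointing down, gripper open.
Joint ranges: [-2.77, 2.77], [-0.9, 2.22], [0.21, 2.48], [-1.53, 4.67], [0.24, 2.81], [-2.84, 2.84]. Speed limits (rad/s): [2.79, 2.79, 3.14, 3.14, 3.14, 3.14].

## Interface

Orientations are given as a 3x3 rotation matrix whose columns are the frame's x, y, z axes.
In Python, from bench import env gives the robot as it stands. The module is installed in compiled form; this text tells all that it offers.
- The arm moves only by the tool servo_tool, never from a script. Its argument "rows" is a list of rows, each a list of 7 numbers: the turn, a rotation vector about the tool's x, y, z in degrees, then the shift along the tool's x, y, z in cm, then the closure, from 0 (fully open) to 1 (shut). In form: [[wx, wy, wz, x, y, z, jaw], ...]. A call has 1 to 12 rows; each row shifts and turns the pose as measured when the row begins, along the tool's axes as they then stand; what a row does not reach is not made up. A row lasts 1/10 s, in which the tool goes at most 50 mm and 8.59 degrees, less where a joint would pass 70% of its speed; a pose out of reach is approached as far as the arm can. A call with a gripper value outside its range is refused whole. The fingers move at their own pace and stop on an object; the grip force is fixed at half the most. Time passes only in rows, so rows that do not move let the fingers close. It gives the time, the measured TCP pose, the force and the opening at its end, in the units of the state.
- env.state(): the state, without advancing time (a new reading comes with each control period).
- env.grab_frame(name): name is "side" or "top"; returns a dict with "image" (384x512x3 uint8, red, green, blue), "fx", "fy", "cx", "cy" (pixels), "extrinsics" (4x4, takes a point from world to camera coordinates). Camera axes: x right, y up, looking along -z (the intrinsics and any distortion apply to the point x, -y, -z); pixel columns grow to the right and rows downward; lengths in m; the calibration is good to about 2 mm. A picture is of the moment at which its call begins. There is no depth.
- env.sign_off(): hands the job in, once; it reports no verdict.
The state is a dict: "clock": time; "joint_pos": joint angles; "qvel": joint speeds; "effort": joint torques, N m; "eef_pos": TCP position; "eef_rot": TCP orientation; "ft_force": force on the tool from outside, world axes, zero at the start; "moment": the same for the moment, N m; "grip_width": opening from 0.0 (shut) to 1.0 (fully open).
Only numpy, scipy, OpenCV 4.12 (cv2) and the standard library are available. Lean on these libraries where they do the work, as an engineer would, in place of code of your own. Each camera call takes 0.05 s, during which the arm holds its last target.

## Task

The brine canister leans in its tilting cradle with its neck open. From the rack take the bung that has a key (a lug sticking out of one side of its flange) and set it gently into the neck, finding the notch in the neck's collar so that the key drops in and the flange lies flush on the collar. Do not drop it in, do not force it, leave the other bungs in the rack, leave the things around alone, and let go of it at the end.

Things in the scene. Friction and masses are not known exactly. Their poses are not given: they have to be found in the camera images.
- bung: The keyed bung, about 0.12 kg: dark rubber taper 38 mm long, 38 mm across at the flange and 28 mm at its end; grey flange 56 mm across, 6 mm thick, with an upright tab on top and a key on one side. Origin: centre of the flange's underside, on the axis; z from taper to tab, x towards the key. It starts upright in the rack, key pointing roughly away from the robot.
- tab (a point): Where to grip the bung: a flat upright tab, 36 mm wide along the bung's x, 12 mm thick along its y. This point is in the tab's middle, on the axis, 28 mm above the flange's underside; the flange's top is 22 mm below it, the tab's top 16 mm above it. Axes as the bung's.
- key (a point): Lower outer end of the bung's key: a lug on the +x side of the flange, 8 mm wide (y), reaching out to 38 mm from the axis and 8 mm below the flange's underside. Axes as the bung's.
- neck (a point): Centre of the collar's flat top at the neck's mouth. z: the neck's axis, out of the neck, 23 to 38 degrees from vertical, leaning to the robot; x: uphill, away from the robot. Dark steel collar, 72 mm across, bore 41 mm, 10 mm thick; the bore below is 37 mm, 41 mm deep from the collar's top. Home, the bung's origin is at this point, its flange flat on the collar, its key in the collar's notch.
- uphill (a point): Point on the collar edge straight uphill (along the neck's x, 36 mm from its axis). One notch, 14 mm wide, is cut right across and through the collar within 30 degrees of here, either way round; where is not reported: feel for it (press lightly, lift, turn a few degrees) or look. Off the notch the key rides on the collar and the bung stands 8 mm proud. Play in the notch: 4.5 degrees either way.
- canister: Steel canister, 110 mm across, 178 mm long without its neck, hung between the cradle's two posts. Origin: on the trunnion axis, 130 mm above the table, 120 mm below the collar's top along its axis; z along its axis towards the neck. Its lean varies from run to run, but trunnions and collar are stiff and stay put when pushed or turned lightly.
- rack: White plastic rack, 90 x 260 mm, 36 mm high, fixed, with three holes 39 mm wide in a row along its y, 85 mm apart and 28 mm deep. The bungs stand on the holes' floors with their flanges' undersides 10 mm above the rack's top. Origin: centre of its underside. Which bung stands in which hole varies.
- bung_plain: Plain bung in the rack, like the keyed one with the same tab but no key. Origin as for the keyed bung. To be left in the rack.
- bung_knob: Bung in the rack with a round knob 32 mm across instead of a tab, and no key. Origin as for the keyed bung. To be left in the rack.
- spice_jar: Bystander: glass jar, 44 mm across, 85 mm high. Origin: centre of its underside.
- bowl: Bystander: steel bowl, 110 mm across, 50 mm high. Origin: centre of its underside.
- brush: Bystander: brush lying on the table near the robot. Origin: about its middle.
- cup: Bystander: steel cup, 68 mm across, 75 mm high. Origin: centre of its underside.
- salt_tub: Bystander: white tub, 72 mm across, 100 mm high. Origin: centre of its underside.
- weight: Bystander: steel scale weight, 40 mm across, 35 mm high. Origin: centre of its underside.
- scraper: Bystander: spatula lying on the table. Origin: about its middle.
- cradle: Dark steel cradle fixed to the table: base plate 200 mm (x) by 210 mm (y), 12 mm thick, and two posts 34 x 12 mm, 157 mm high, 76 mm either side of its middle along y, that carry the canister's trunnions. Origin: centre of its underside, straight below the canister's origin.
There are look-alikes about, which are no part of the job. Leave any blue or red look-alike of the bung alone.

How it is judged:
By the outcome, as a careful person would: the job done as asked, in the order asked, and still so for the second after the job is handed in, with the robot touching nothing.
It also fails if it takes over 54 s, if anything falls off the work surface, if the arm or the gripper's body presses on something with over 40 N, if the wrist force passes 120 N, or if a joint passes its speed limit or range.

## Working session

There is one attempt and no reset: what is moved stays moved. The work goes in short steps, Python scripts to look and compute and a tool call to move; the robot and the scene stay as the last step left them, time stands still between calls to the robot, and variables do not carry over. Pictures are saved under pics/ and viewed, and the job is handed in when it is done.

Besides the shell and the picture viewer there is one more tool, called after "Call:" in YAML: its name, and indented under it one key for each argument. servo_tool: Moves the arm, as the interface text tells. Its arguments: {"type":"object","properties":{"rows":{"type":"array"}},"required":["rows"]}

```bash
mkdir -p pics
cat > h.py <<'E'
import numpy as np,cv2
from bench import env
def grab(n):
    f=env.grab_frame(n); np.savez(''+n+'.npz',**{k:np.array(v) for k,v in f.items()}); return f
def load(n):
    return dict(np.load(''+n+'.npz',allow_pickle=True))
def proj(f,P):
    P=np.atleast_2d(P); E=np.array(f['extrinsics']); c=P@E[:3,:3].T+E[:3,3]
    x,y,z=c[:,0],-c[:,1],-c[:,2]
    return np.c_[f['fx']*x/z+f['cx'],f['fy']*y/z+f['cy']]
def ray(f,u,v):
    E=np.array(f['extrinsics']);R=E[:3,:3];o=-R.T@E[:3,3]
    d=R.T@np.array([(u-f['cx'])/f['fx'],-(v-f['cy'])/f['fy'],-1.]); return o,d/np.linalg.norm(d)
def onz(f,u,v,z):
    o,d=ray(f,u,v); return o+d*(z-o[2])/d[2]
def tri(f1,p1,f2,p2):
    o1,d1=ray(f1,*p1);o2,d2=ray(f2,*p2)
    A=np.c_[d1,-d2];s=np.linalg.lstsq(A,o2-o1,rcond=None)[0]
    a=o1+s[0]*d1;b=o2+s[1]*d2; return (a+b)/2,np.linalg.norm(a-b)
def save(n,im,crop=None,s=1):
    im=im[:,:,::-1]
    if crop: im=im[crop[1]:crop[3],crop[0]:crop[2]]
    cv2.imwrite('pics/'+n+'.png',cv2.resize(np.ascontiguousarray(im),None,fx=s,fy=s,interpolation=cv2.INTER_CUBIC))
E
python3 - <<'E'
from h import *
for n in('side','top'):
    f=grab(n); save(n+'0',f['image'],s=1.5); print([k for k in f],f['fx'],f['fy'],f['cx'],f['cy']); print(np.round(f['extrinsics'],3)); o,d=ray(f,256,192);print(o)
print(env.state())
E
```

```text
['image', 'fx', 'fy', 'cx', 'cy', 'extrinsics'] 389.1299908948742 389.1299908948742 256.4562959796274 184.8951149179571
[[-0.767 -0.642 -0.001  0.461]
 [ 0.463 -0.555  0.691 -0.397]
 [-0.444  0.529  0.723 -0.87 ]
 [ 0.     0.     0.     1.   ]]
[0.15125495 0.53576373 0.90373971]
['image', 'fx', 'fy', 'cx', 'cy', 'extrinsics'] 465.7341455197926 465.7341455197926 256.6637550120776 191.90127611085023
[[ 0.003 -1.    -0.004 -0.025]
 [ 0.996  0.003  0.088 -0.6  ]
 [-0.088 -0.004  0.996 -1.589]
 [ 0.     0.     0.     1.   ]]
[ 0.4569999  -0.02959174  1.6353425 ]
{'clock': 0.1, 'joint_pos': array([-1.43802387e+00,  2.87157388e-01,  1.57805258e+00,  6.89177039e-06,
        1.27859867e+00, -1.49970129e-01]), 'qvel': array([ 1.86469838e-03, -2.33531973e-03, -2.89542972e-03,  5.00272632e-05,
        1.09838688e-03, -1.90077244e-04]), 'effort': array([ 4.07994648e-04, -4.07298338e+01, -2.93699992e+01, -1.92056441e-04,
        3.39662416e-03,  2.65537693e-06]), 'eef_pos': array([ 0.18827712, -0.6475027 ,  0.19492013]), 'eef_rot': array([[ 2.78988158e-01, -9.60294499e-01, -2.86815934e-04],
       [-9.60292045e-01, -2.78988101e-01,  2.19735064e-03],
       [-2.19012197e-03, -3.37607748e-04, -9.99997545e-01]]), 'ft_force': array([ 0.43596694, -0.55979535,  0.12810787]), 'moment': array([-0.00661586,  0.01799198, -0.07083436]), 'grip_width': 1.0001049446005352}
```

View pics/side0.png

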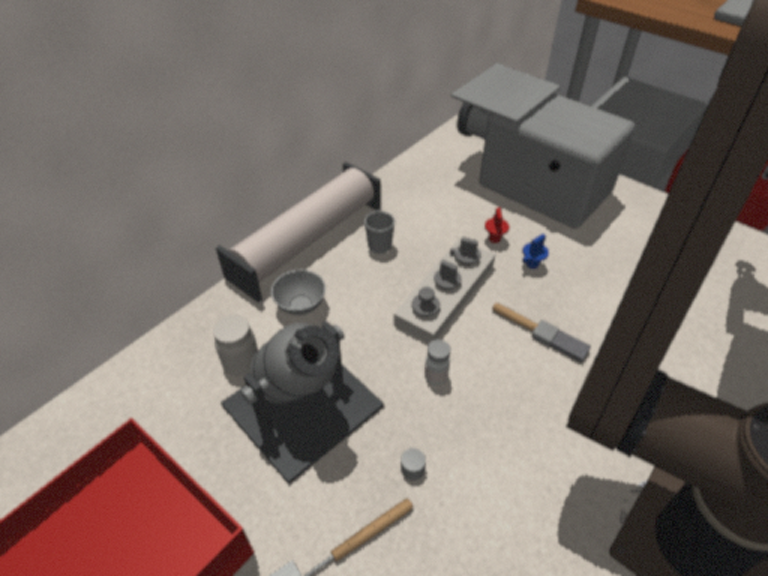

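View pics/top0.png

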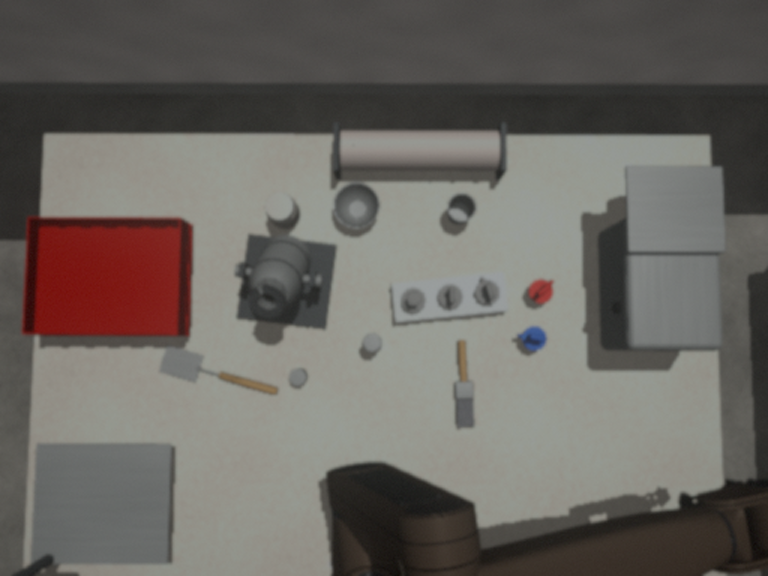

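Candidates in the top view, at 1.5x pixels: knob bung (413,300), middle tab bung (450,297), right tab bung (487,292), red look-alike (541,291), and blue look-alike (533,338). The keyed bung is one of the middle or right ones, and both look-alikes are excluded. I'll check close crops of the rack and the neck.

Run:
```python
from h import *
a=load('top')['image'];b=load('side')['image']
def up(im,c,s): 
    return cv2.resize(im[c[1]:c[3],c[0]:c[2]],s,interpolation=cv2.INTER_CUBIC)
o=np.vstack([np.hstack([up(a,(255,178,345,222),(450,220)),up(a,(150,150,230,225),(240,220))]),np.hstack([up(b,(255,145,345,230),(350,330)),up(b,(150,200,250,290),(340,330))])])
print(o.shape);save('crop0',o)
```

```text
(550, 690, 3)
```

Run:
```python
from h import *
a=load('top')['image'];b=load('side')['image']
def up(im,c,s): 
    return cv2.resize(im[c[1]:c[3],c[0]:c[2]],s,interpolation=cv2.INTER_CUBIC)
save('crop1',np.hstack([up(a,(158,180,204,222),(400,365)),up(b,(180,205,235,255),(400,365))]))
save('crop2',np.hstack([up(a,(285,175,345,215),(400,267)),up(b,(285,150,335,200),(360,267+93))[:267]]))
```

```text
(no output)
```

View pics/crop0.png

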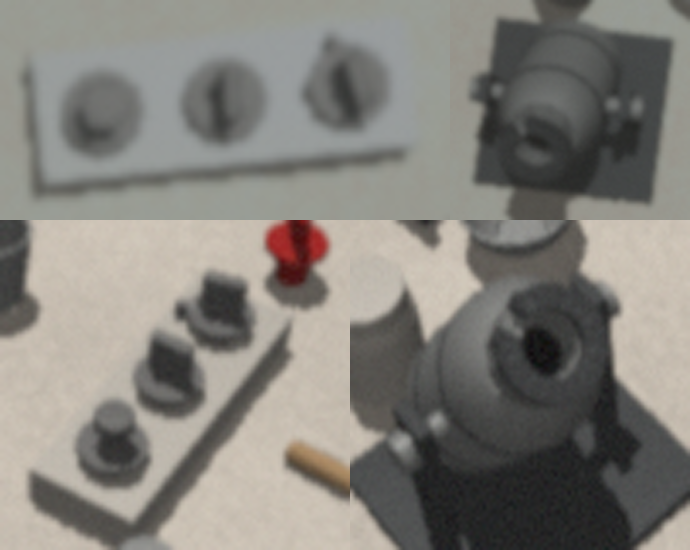

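View pics/crop1.png

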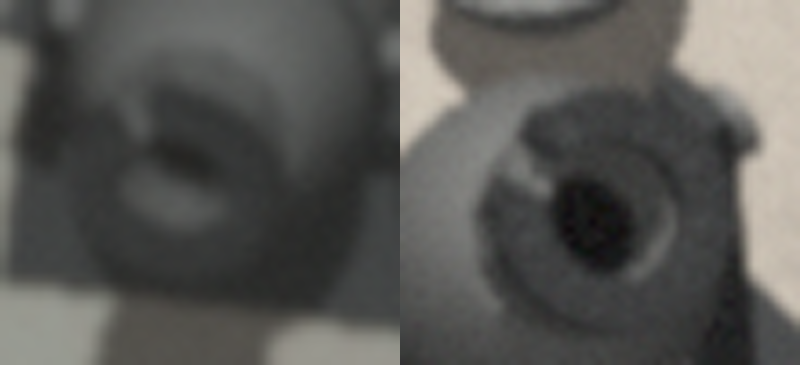

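View pics/crop2.png

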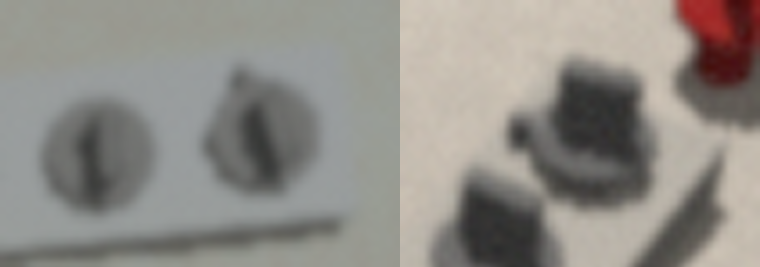

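```bash
cat >> h.py <<'E'
def tick(n,im,c,s,step=5):
    o=cv2.resize(im[c[1]:c[3],c[0]:c[2]],None,fx=s,fy=s,interpolation=cv2.INTER_CUBIC)
    o=np.clip(o.astype(float)*1.4,0,255).astype(np.uint8).copy()
    for u in range(c[0]-c[0]%step+step,c[2],step):
        x=int((u-c[0]+.5)*s); cv2.line(o,(x,0),(x,6 if u%10 else 14),(255,255,0),1)
        if u%10==0: cv2.putText(o,str(u),(x-12,26),0,.4,(255,255,0),1)
    for v in range(c[1]-c[1]%step+step,c[3],step):
        y=int((v-c[1]+.5)*s); cv2.line(o,(0,y),(6 if v%10 else 14,y),(255,255,0),1)
        if v%10==0: cv2.putText(o,str(v),(16,y+4),0,.4,(255,255,0),1)
    save(n,o)
E
python3 - <<'E'
from h import *
a=load('top')['image'];b=load('side')['image']
tick('t_can',a,(150,150,230,225),8)
tick('s_can',b,(140,200,260,325),4.7)
tick('s_neck',b,(180,205,245,255),12)
tick('t_rack',a,(255,175,345,222),8.5)
tick('s_bung',b,(280,140,340,185),12)
E
```

```text
(no output)
```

View pics/t_can.png

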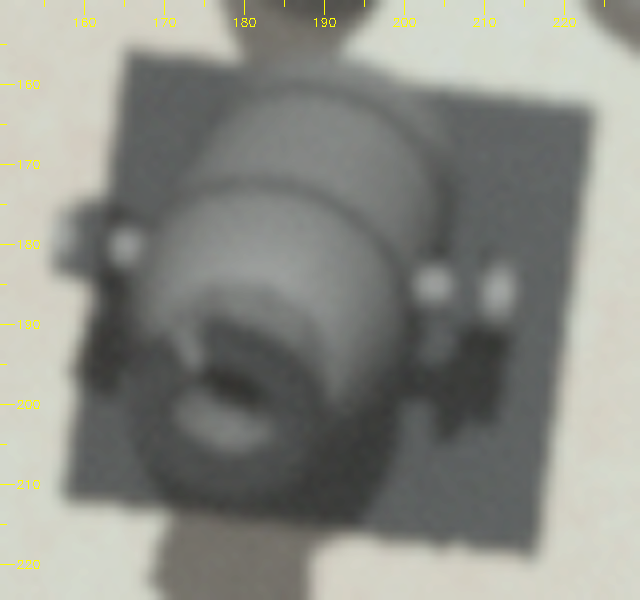

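View pics/s_can.png

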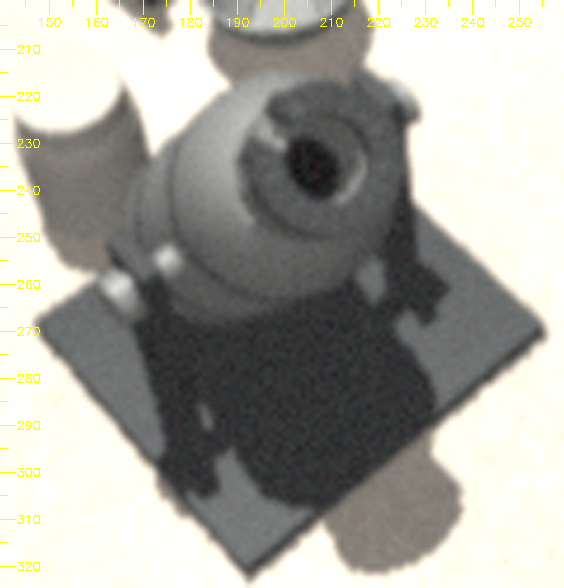

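View pics/s_neck.png

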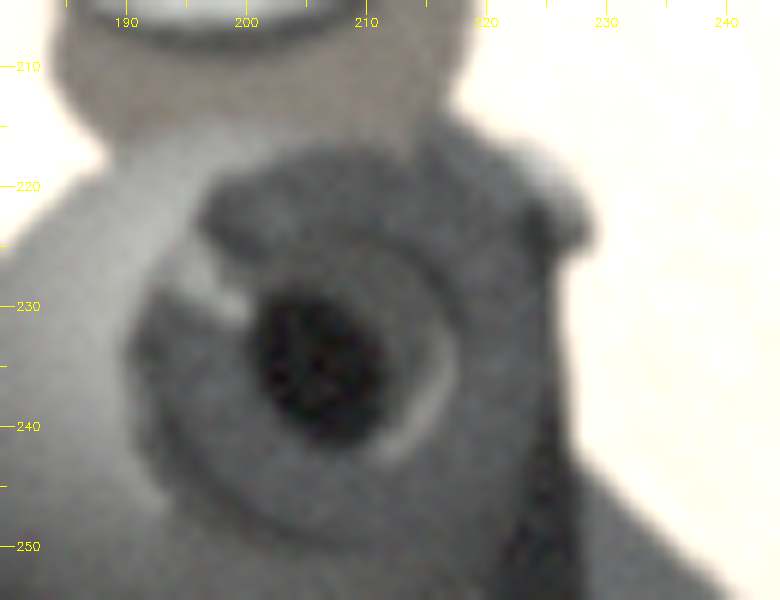

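View pics/t_rack.png

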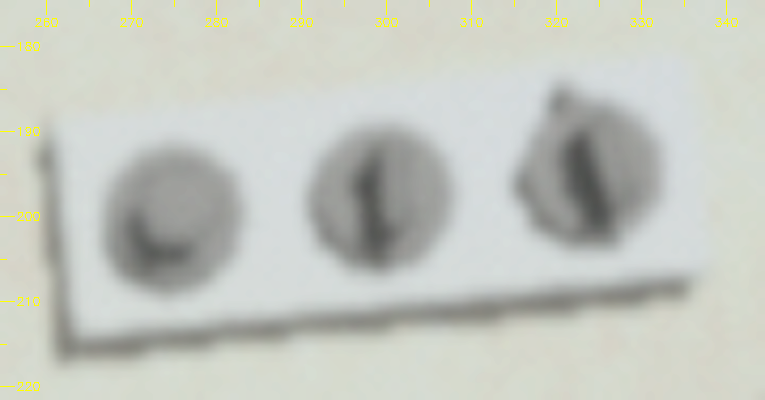

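View pics/s_bung.png

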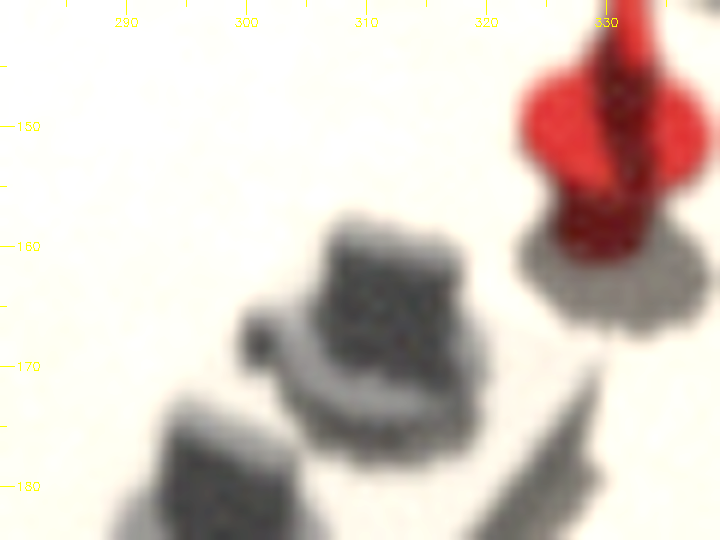

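Run:
```python
from h import *
t=load('top');s=load('side')
np.set_printoptions(precision=4,suppress=True)
C=[onz(t,*p,.012) for p in[(165.3,146.2),(223.7,152.7),(216.5,218.7),(157.8,211.8)]]
C=np.array(C);m=C.mean(0);print('cradle',C,m)
ex=(C[0]+C[1]-C[2]-C[3]);ey=(C[0]+C[3]-C[1]-C[2]);print(np.linalg.norm(ex)/2,np.linalg.norm(ey)/2,np.degrees(np.arctan2(ex[1],ex[0])),np.degrees(np.arctan2(-ey[0],ey[1])))
S=[onz(s,*p,.012) for p in[(147.5,267.5),(193,322),(255.5,270)]];print('side corners',np.array(S), (S[0]+S[2])/2)
for a,b in[((178.3,200.7),(208.3,233)),((177.8,200),(208.7,233.5))]:
    P,g=tri(t,a,s,b);d=P-np.r_[m[:2],.13];print('neck',P,g,d,np.linalg.norm(d),np.degrees(np.arctan2(np.hypot(*d[:2]),d[2])),np.degrees(np.arctan2(-d[1],-d[0])))
# rack/bung
for n,p in dict(k=(324.4,195),mid=(298.8,198),knob=(275,200.2)).items(): print(n,onz(t,*p,.052))
print('key',onz(t,320.7,186.5,.052),'tab dir',onz(t,322.5,190.5,.06),onz(t,325.5,202,.06))
print('keyside',onz(s,301,166.5,.052))
R=np.array([onz(t,*p,.036) for p in[(260.8,189.2),(335,181.5),(337.5,206.8),(263,214.5)]]);print(R,R.mean(0))
# side tab top corners at z=.046+.044=.090
for p in[(308.5,158.5),(317.5,160.5),(307,160),(318,161.5),(309,156.8),(318.3,159.6)]: print(onz(s,*p,.090))
```

```text
cradle [[0.7623 0.3001 0.012 ]
 [0.7396 0.0935 0.012 ]
 [0.507  0.1164 0.012 ]
 [0.5304 0.3215 0.012 ]] [0.6348 0.2079 0.012 ]
0.23325071423800317 0.20713480077996005 -5.439155982409601 -6.380409976953524
side corners [[0.7263 0.2978 0.012 ]
 [0.526  0.3241 0.012 ]
 [0.5029 0.121  0.012 ]] [0.6146 0.2094 0.012 ]
neck [0.5555 0.2146 0.2244] 0.0018639822395574435 [-0.0794  0.0067  0.0944] 0.12347630449465136 40.17042042999246 -4.833548503373351
neck [0.5563 0.2152 0.2228] 0.0017203708071613579 [-0.0785  0.0074  0.0928] 0.12180609058422785 40.35278817778141 -5.361306542723233
k [ 0.5877 -0.2543  0.052 ]
mid [ 0.5772 -0.167   0.052 ]
knob [ 0.5694 -0.0859  0.052 ]
key [ 0.6168 -0.242   0.052 ] tab dir [ 0.6024 -0.2469  0.06  ] [ 0.5633 -0.2567  0.06  ]
keyside [ 0.6179 -0.2405  0.052 ]
[[ 0.6084 -0.0375  0.036 ]
 [ 0.6359 -0.2936  0.036 ]
 [ 0.5485 -0.3012  0.036 ]
 [ 0.5212 -0.0453  0.036 ]] [ 0.5785 -0.1694  0.036 ]
[ 0.6001 -0.25    0.09  ]
[ 0.5736 -0.2602  0.09  ]
[ 0.5997 -0.2414  0.09  ]
[ 0.5699 -0.2574  0.09  ]
[ 0.6034 -0.2575  0.09  ]
[ 0.574  -0.2652  0.09  ]
```

Run:
```python
from h import *
t=load('top');s=load('side')
np.set_printoptions(precision=4,suppress=True)
C=np.array([onz(t,*p,.012) for p in[(165.4,155.7),(223.9,162.6),(216.4,218.9),(157.6,211.6)]]);m=C.mean(0);print('cradle',m)
ex=(C[0]+C[1]-C[2]-C[3]);ey=(C[0]+C[3]-C[1]-C[2]);print(np.linalg.norm(ex)/2,np.linalg.norm(ey)/2,np.degrees(np.arctan2(ex[1],ex[0])),np.degrees(np.arctan2(-ey[0],ey[1])))
m[:2]=(m[:2]+[.6146,.2094])/2
for a,b in[((178.3,200.7),(208.3,233)),((177.8,200),(208.7,233.5))]:
    P,g=tri(t,a,s,b);d=P-np.r_[m[:2],.13];print('neck',P,g,d,np.linalg.norm(d),np.degrees(np.arctan2(np.hypot(*d[:2]),d[2])),np.degrees(np.arctan2(-d[1],-d[0])))
# model points overlay for verification
psi=np.radians(-6);m=np.r_[m[:2],.13]
for th in (27,29,31,33,35):
    a=np.radians(th);h=np.array([np.cos(psi),np.sin(psi),0]);z=np.array([0,0,np.cos(a)])-np.sin(a)*h;x=np.cos(a)*h+np.array([0,0,np.sin(a)]);y=np.cross(z,x)
    N=m+.12*z
    print(th,N,'top c',proj(t,N)[0],'side c',proj(s,N)[0])
    for n,f in(('t',t),('s',s)):
        ph=np.radians(np.arange(0,360,2));c=proj(f,N+.036*(np.outer(np.cos(ph),x)+np.outer(np.sin(ph),y)));print('  ',n,c.min(0),c.max(0))
    for n,f,p in(('t',t,(172.8,193.8)),('s',s,(197,228.3))):
        o,d=ray(f,*p);q=o+d*((N-o)@z)/(d@z);print('   notch',n,np.linalg.norm(q-N),np.degrees(np.arctan2((q-N)@y,(q-N)@x)))
```

```text
cradle [0.6175 0.2076 0.012 ]
0.19903145091306915 0.20746889383334619 -6.835016942495339 -6.747269320443746
neck [0.5555 0.2146 0.2244] 0.0018639822395574435 [-0.0606  0.0061  0.0944] 0.11230211798987426 32.842890305310846 -5.7272360373791065
neck [0.5563 0.2152 0.2228] 0.0017203708071613579 [-0.0598  0.0067  0.0928] 0.11060247696192235 32.93718897184034 -6.4309711101939895
27 [0.5619 0.2142 0.2369] top c [177.5544 198.0434] side c [206.1981 227.8579]
   t [165.7042 186.899 ] [189.4205 208.9777]
   s [189.394  211.9127] [222.5605 244.3215]
   notch t 0.01913618948852687 50.54150437932626
   notch s 0.019896921984543736 57.59425894132566
29 [0.5582 0.2146 0.235 ] top c [177.5166 199.3081] side c [207.3743 229.4079]
   t [165.6818 188.3478] [189.3661 210.0445]
   s [190.6405 213.2859] [223.6396 246.0162]
   notch t 0.022135646686005834 41.50514748065686
   notch s 0.022499307022655797 48.85716007992782
31 [0.5546 0.215  0.2329] top c [177.489  200.5496] side c [208.5361 230.9766]
   t [165.6692 189.7894] [189.3209 211.0732]
   s [191.8842 214.6961] [224.6927 247.7101]
   notch t 0.0256110496666672 34.559276528757906
   notch s 0.025547024053846415 42.12392414033137
33 [0.5511 0.2153 0.2306] top c [177.4718 201.766 ] side c [209.6815 232.5612]
   t [165.6679 191.2216] [189.285  212.0636]
   s [193.123 216.141] [225.7182 249.4005]
   notch t 0.029453294992753957 29.156979465599026
   notch s 0.02891059006941686 36.93777626096808
35 [0.5476 0.2157 0.2283] top c [177.4648 202.9557] side c [210.8086 234.1591]
   t [165.6779 192.6416] [189.2596 213.0136]
   s [194.3549 217.6182] [226.7144 251.0844]
   notch t 0.033600260906919005 24.870891891756234
   notch s 0.03250744234061811 32.90427188389731
```

Run:
```python
from h import *
t=load('top');s=load('side')
np.set_printoptions(precision=4,suppress=True)
psi=np.radians(-6.6);m=np.array([.616,.2085,.13])
for th in (31,33,35):
    a=np.radians(th);h=np.array([np.cos(psi),np.sin(psi),0]);z=np.array([0,0,np.cos(a)])-np.sin(a)*h;x=np.cos(a)*h+np.array([0,0,np.sin(a)]);y=np.cross(z,x)
    N=m+.12*z;ph=np.radians(np.arange(0,360,2))
    print(th,N)
    for n,f in(('t',t),('s',s)):
      for r,dz in((.036,0),(.036,-.01),(.0205,0)):
        c=proj(f,N+dz*z+r*(np.outer(np.cos(ph),x)+np.outer(np.sin(ph),y)));print('  ',n,r,dz,c.min(0),c.max(0))
    for p in((196.5,222),(202,225),(193,228.5),(199,231.5),(194.7,225.3),(200.7,228.5)):
        o,d=ray(s,*p);q=o+d*((N-o)@z)/(d@z);print('   ',p,(q-N)@x,(q-N)@y,np.degrees(np.arctan2((q-N)@y,(q-N)@x)))
    if th==33:
      for n,f,c,k in(('t',t,(158,180,204,222),16),('s',s,(180,205,240,255),12)):
        im=f['image'][c[1]:c[3],c[0]:c[2]];o=cv2.resize(im,None,fx=k,fy=k,interpolation=cv2.INTER_CUBIC);o=np.clip(o*1.6,0,255).astype(np.uint8).copy()
        for r,dz,col in((.036,0,(0,255,0)),(.0205,0,(0,255,0)),(.036,-.01,(255,0,0))):
          q=proj(f,N+dz*z+r*(np.outer(np.cos(ph),x)+np.outer(np.sin(ph),y)));cv2.polylines(o,[np.int32((q-[c[0],c[1]]+.5)*k)],True,col,1)
        for an in(0,20,30):
          an=np.radians(an);q=proj(f,[N+.02*(np.cos(an)*x+np.sin(an)*y),N+.037*(np.cos(an)*x+np.sin(an)*y)]);cv2.polylines(o,[np.int32((q-[c[0],c[1]]+.5)*k)],False,(255,255,0),1)
        save('ov_'+n,o)
```

```text
31 [0.5546 0.2156 0.2329]
   t 0.036 0 [165.4743 189.7853] [189.0976 211.0784]
   t 0.036 -0.01 [166.2638 188.3564] [189.7378 209.5469]
   t 0.0205 0 [170.5551 194.4492] [184.0063 206.5735]
   s 0.036 0 [191.6482 214.8596] [224.5116 247.9125]
   s 0.036 -0.01 [190.6768 216.0215] [223.2307 248.7572]
   s 0.0205 0 [198.8913 221.8245] [217.6003 240.6427]
    (196.5, 222) 0.030558426484347197 0.00946692049926645 17.212844214381107
    (202, 225) 0.018593365798614613 0.0034380073662487877 10.475958249056061
    (193, 228.5) 0.023330214745671422 0.024002958402937844 45.81428677856439
    (199, 231.5) 0.0108446164524869 0.01717596876484143 57.732377790905815
    (194.7, 225.3) 0.02690047053837257 0.01692002082696752 32.16932032996897
    (200.7, 228.5) 0.014020825802380227 0.010298856875507256 36.298769491662455
33 [0.5511 0.216  0.2306]
   t 0.036 0 [165.4611 191.2149] [189.0496 212.0676]
   t 0.036 -0.01 [166.2508 189.6747] [189.6931 210.4348]
   t 0.0205 0 [170.5353 195.7879] [183.9664 207.6613]
   s 0.036 0 [192.8713 216.3159] [225.5264 249.612 ]
   s 0.036 -0.01 [191.7914 217.3346] [22
[... 641 characters left out ...]
.9838] [189.657  211.2853]
   t 0.0205 0 [170.5264 197.1083] [183.9366 208.7144]
   s 0.036 0 [194.0877 217.8045] [226.5167 251.3048]
   s 0.036 -0.01 [192.9006 218.6779] [225.0349 251.8443]
   s 0.0205 0 [201.2535 224.8886] [219.7165 243.9631]
    (196.5, 222) 0.03884255730892545 0.010258825682231914 14.79473188047615
    (202, 225) 0.0269344978966473 0.003969727974819335 8.384151130252153
    (193, 228.5) 0.03165174406797106 0.02459574126618164 37.84984355169466
    (199, 231.5) 0.019209427522617045 0.017509106204156608 42.348704303878975
    (194.7, 225.3) 0.03520465703464276 0.01760864288604673 26.573271924032
    (200.7, 228.5) 0.02237719107926752 0.010713159640568815 25.582934372183317
```

View pics/ov_t.png

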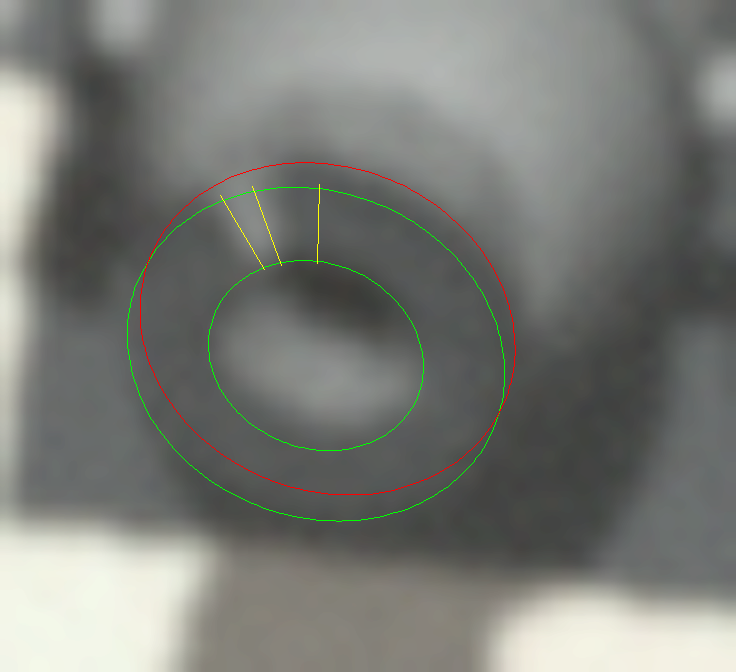

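View pics/ov_s.png

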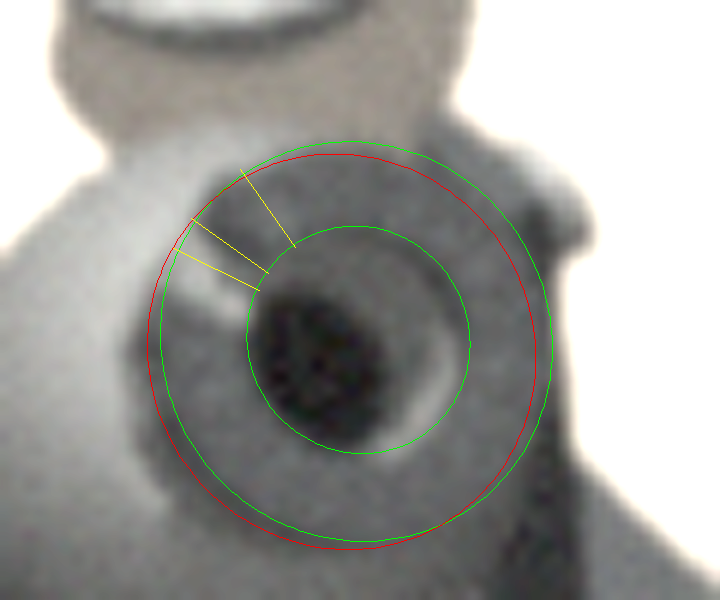

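Chosen: the right-hand bung, at top pixel (324.4,195) in the unscaled image. It is grey, has a tab, and its key is at (320.7,186.5). It stands at about (0.5875, -0.254) with its key heading at about 20°. The notch is visible at about +26° from uphill.

Call:
servo_tool:
  rows:
    - [0, 0, 0, -2.2, -4.1, 0, 0.55]
    - [0, 0, 0, -2.2, -4.1, 0, 0.55]
    - [0, 0, 0, -2.2, -4.1, 0, 0.55]
    - [0, 0, 0, -2.2, -4.1, 0, 0.55]
    - [0, 0, 0, -2.2, -4.1, 0, 0.55]
    - [0, 0, 0, -2.2, -4.1, 0, 0.55]
    - [0, 0, 0, -2.2, -4.1, 0, 0.55]
    - [0, 0, 0, -2.2, -4.1, 0, 0.55]
    - [0, 0, 0, -2.2, -4.1, 0, 0.55]
    - [0, 0, 0, -2.2, -4.1, 0, 0.55]
    - [0, 0, 0, -2.2, -4.1, 0, 0.55]
    - [0, 0, 0, 0, 0, 0, 0.55]

```text
clock: 1.3
eef_pos: [0.5642, -0.2741, 0.1879]
eef_rot: [[0.273, -0.962, -0.005], [-0.962, -0.273, 0.011], [-0.013, 0.002, -1.0]]
ft_force: [0.9, -0.3, 0.6]
grip_width: 0.447
```

```bash
cat >> h.py <<'E'
from scipy.spatial.transform import Rotation as Ro
def goal(p,R):
    s=env.state();r=s['eef_rot'];print('shift cm',np.round(r.T@(np.array(p)-s['eef_pos'])*100,2),'rot deg',np.round(Ro.from_matrix(r.T@R).as_rotvec(degrees=True),2))
def Rt(bx,bz):
    bz=bz/np.linalg.norm(bz);bx=bx-bz*(bx@bz);bx/=np.linalg.norm(bx);y=-bx;z=-bz;return np.c_[np.cross(y,z),y,z]
def pick(ang): 
    a=np.radians(ang);return Rt(np.array([np.cos(a),np.sin(a),0]),np.array([0,0,1.]))
def st():
    s=env.state();print(round(s['clock'],2),np.round(s['eef_pos'],4),'F',np.round(s['ft_force'],2),'M',np.round(s['moment'],3),'w',round(float(s['grip_width']),3),'j',np.round(s['joint_pos'],2))
E
python3 -c "
from h import *
st();goal([.5875,-.254,.14],pick(20))"
```

```text
1.3 [ 0.5642 -0.2741  0.1879] F [ 0.86 -0.29  0.55] M [0.02  0.013 0.   ] w 0.447 j [-0.62  0.2   1.7   0.01  1.26  0.68]
shift cm [-1.23 -2.8   4.8 ] rot deg [ 0.09  0.72 -4.16]
```

Call:
servo_tool:
  rows:
    - [0, 0.7, -4.2, -1.2, -2.8, 3, 0.55]
    - [0, 0, 0, 0, 0, 1.8, 0.55]
    - [0, 0, 0, 0, 0, 0, 0.55]

```text
clock: 1.6
eef_pos: [0.5891, -0.2528, 0.1384]
eef_rot: [[0.348, -0.937, -0.002], [-0.937, -0.348, -0.002], [0.001, 0.002, -1.0]]
ft_force: [-0.7, 0.5, -0.3]
grip_width: 0.446
```

```bash
python3 -c "
from h import *
st();goal([.5875,-.254,.058],pick(20))
for n in('side','top'):
    f=grab(n)
tick('s_g',load('side')['image'],(270,80,360,185),5.5);tick('t_g',load('top')['image'],(280,150,370,220),8)"
```

```text
1.6 [ 0.5891 -0.2528  0.1384] F [-0.74  0.53 -0.26] M [ 0.017  0.013 -0.001] w 0.446 j [-0.56  0.26  1.71 -0.    1.17  0.65]
shift cm [0.05 0.17 8.04] rot deg [ 0.14 -0.05  0.39]
```

View pics/s_g.png

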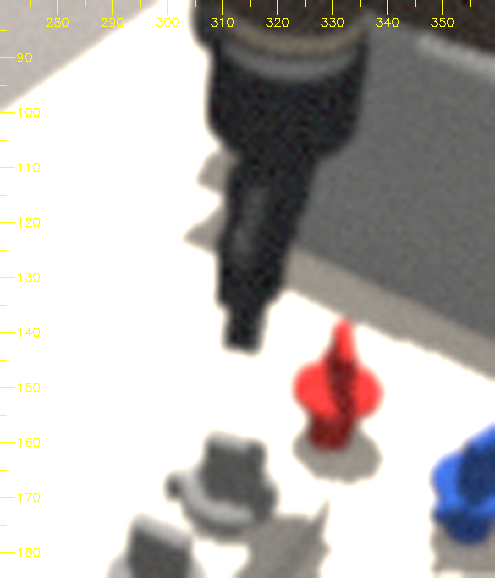

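View pics/t_g.png

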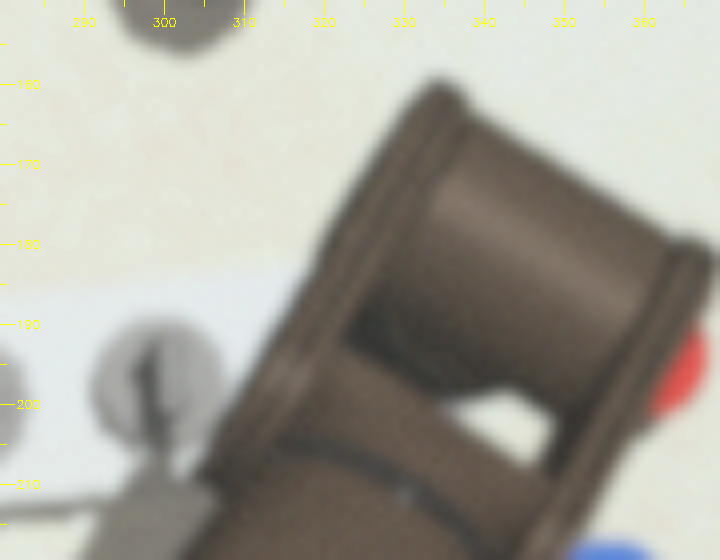

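The tips hang above the keyed bung: side view, tips at (314,143) and tab at (312,160). Going down.

Call:
servo_tool:
  rows:
    - [0, 0, 0.4, 0.1, 0.2, 3, 0.55]
    - [0, 0, 0, 0, 0, 3, 0.55]
    - [0, 0, 0, 0, 0, 1.7, 0.55]
    - [0, 0, 0, 0, 0, 0.2, 0.55]
    - [0, 0, 0, 0, 0, 0, 0.55]

```text
clock: 2.2
eef_pos: [0.5914, -0.2626, 0.0686]
eef_rot: [[0.335, -0.942, 0.013], [-0.942, -0.335, -0.011], [0.015, -0.008, -1.0]]
ft_force: [0.1, -0.5, 0.7]
grip_width: 0.454
```

```bash
python3 -c "
from h import *
st();goal([.5875,-.254,.058],pick(20))
f=grab('side')
tick('s_g2',f['image'],(270,110,350,185),7.5)"
```

```text
2.2 [ 0.5914 -0.2626  0.0686] F [ 0.13 -0.54  0.72] M [-0.008 -0.011 -0.045] w 0.454 j [-0.57  0.34  1.75 -0.    1.03  0.66]
shift cm [-0.95  0.09  1.05] rot deg [-0.47 -0.85 -0.41]
```

View pics/s_g2.png

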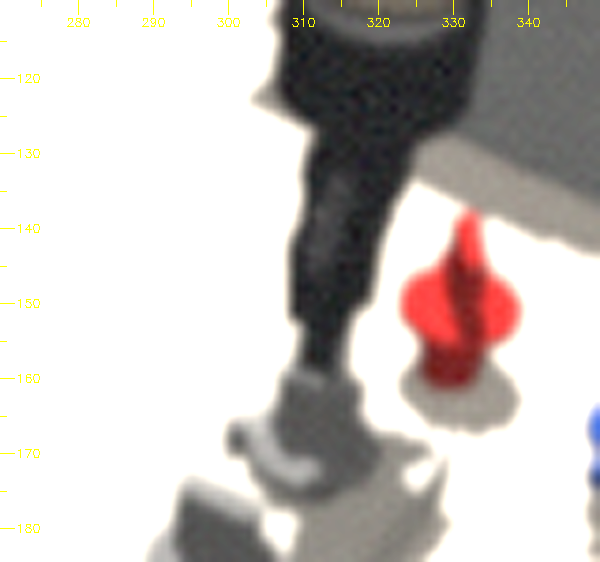

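Call:
servo_tool:
  rows:
    - [-0.5, -0.8, -0.4, -0.9, 0.1, 0, 0.55]
    - [0, 0, 0, 0, 0, 0, 0.55]

```text
clock: 2.45
eef_pos: [0.5887, -0.255, 0.0718]
eef_rot: [[0.342, -0.94, 0.003], [-0.94, -0.342, -0.003], [0.004, -0.002, -1.0]]
ft_force: [1.2, -1.0, -0.4]
grip_width: 0.448
```

```bash
python3 -c "
from h import *
st();goal([.5875,-.254,.058],pick(20))"
```

```text
2.45 [ 0.5887 -0.255   0.0718] F [ 1.17 -1.04 -0.38] M [-0.001  0.04  -0.071] w 0.448 j [-0.57  0.34  1.76 -0.    1.05  0.66]
shift cm [-0.14  0.08  1.38] rot deg [-0.1 -0.2  0. ]
```

Call:
servo_tool:
  rows:
    - [0, 0, 0, -0.1, 0.1, 0.8, 0.55]
    - [0, 0, 0, 0, 0, 0.5, 0.55]
    - [0, 0, 0, 0, 0, 0, 0.55]

```text
clock: 2.75
eef_pos: [0.5886, -0.2546, 0.06]
eef_rot: [[0.343, -0.939, 0.006], [-0.939, -0.343, -0.005], [0.007, -0.004, -1.0]]
ft_force: [0.4, 0.2, 0.7]
grip_width: 0.453
```

```bash
python3 -c "
from h import *
st();goal([.5875,-.254,.058],pick(20))"
```

```text
2.75 [ 0.5886 -0.2546  0.06  ] F [0.37 0.24 0.68] M [-0.004 -0.009  0.013] w 0.453 j [-0.57  0.35  1.76 -0.    1.02  0.66]
shift cm [-0.09  0.08  0.2 ] rot deg [-0.23 -0.38  0.05]
```

Call:
servo_tool:
  rows:
    - [-0.2, -0.3, 0, -0.1, 0.1, 0.2, 0.55]
    - [0, 0, 0, 0, 0, 0, 0.75]
    - [0, 0, 0, 0, 0, 0, 0.85]
    - [0, 0, 0, 0, 0, 0, 1]
    - [0, 0, 0, 0, 0, 0, 1]
    - [0, 0, 0, 0, 0, 0, 1]
    - [0, 0, 0, 0, 0, 0, 1]
    - [0, 0, 0, 0, 0, 0, 1]

```text
clock: 3.55
eef_pos: [0.5872, -0.254, 0.0576]
eef_rot: [[0.343, -0.939, 0.0], [-0.939, -0.343, -0.001], [0.001, -0.0, -1.0]]
ft_force: [-0.8, -0.1, 0.1]
grip_width: -0.002
```

```bash
python3 -c "
from h import *
st();goal([.5875,-.254,.058],pick(20))
f=grab('side')
tick('s_g3',f['image'],(270,110,350,185),7.5)"
```

```text
3.55 [ 0.5872 -0.254   0.0576] F [-0.77 -0.11  0.15] M [-0.032  0.006  0.012] w -0.002 j [-0.57  0.35  1.76 -0.    1.03  0.65]
shift cm [ 0.01 -0.03 -0.04] rot deg [-0.   -0.04  0.05]
```

View pics/s_g3.png

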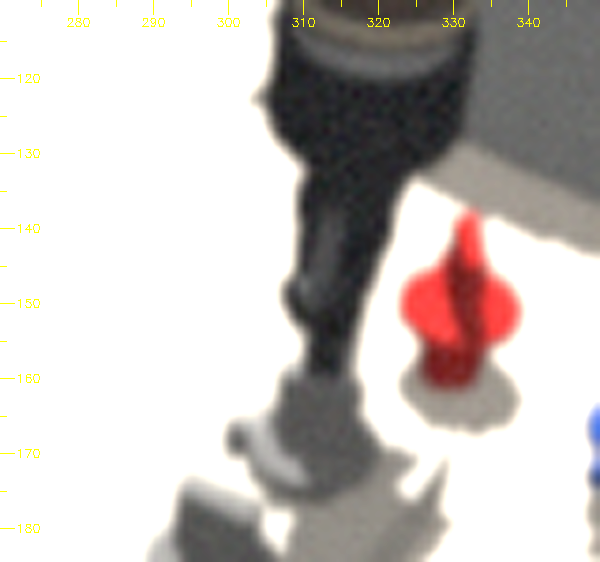

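```bash
python3 -c "
from h import *
np.set_printoptions(precision=1,suppress=True)
s=load('side');t=load('top')
for z in(.0576,.077,.09): print(z,proj(s,[.5872,-.254,z]),proj(t,[.5872,-.254,z]))
# expected features
c=np.array([.5875,-.254]);a=np.radians(20);bx=np.array([np.cos(a),np.sin(a)])
print('tabtop ends',[proj(s,np.r_[c+k*bx,.09]) for k in(-.018,.018)])
print('key',proj(s,np.r_[c+.038*bx,.045]))
print('flange',proj(s,np.r_[c,.052]))
tick('t_g3',grab('top')['image'],(280,150,370,220),8)
"
```

```text
0.0576 [[311.6 167.2]] [[324.5 195. ]]
0.077 [[312.3 162.7]] [[325.4 194.5]]
0.09 [[312.7 159.6]] [[325.9 194.2]]
tabtop ends [array([[318.3, 160.9]]), array([[306.9, 158.3]])]
key [[299.6 167.3]]
flange [[311.4 168.5]]
```

View pics/t_g3.png

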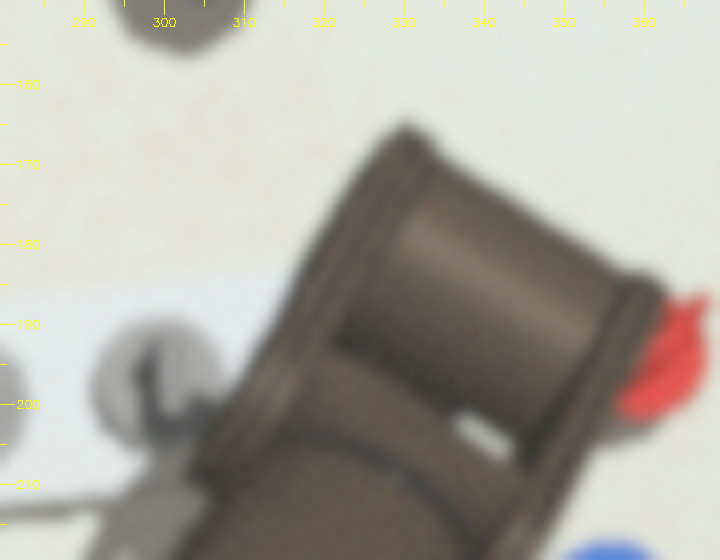

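```bash
python3 -c "
from h import *
im=load('side')['image'][90:185,275:345]
o=np.clip((im/255.)**.6*300,0,255).astype(np.uint8)
save('s_det',cv2.resize(o,None,fx=6,fy=6,interpolation=cv2.INTER_CUBIC))
s=load('side')
st=env.state();p=st['eef_pos'];R=st['eef_rot']
for d in(0,.019,.073,.1,.15,.2): print(d,proj(s,p-R[:,2]*d).round(1))
"
```

```text
0 [[311.6 167.2]]
0.019 [[312.2 162.8]]
0.073 [[314.1 149.7]]
0.1 [[315.  142.8]]
0.15 [[316.9 129.4]]
0.2 [[318.9 115. ]]
```

View pics/s_det.png

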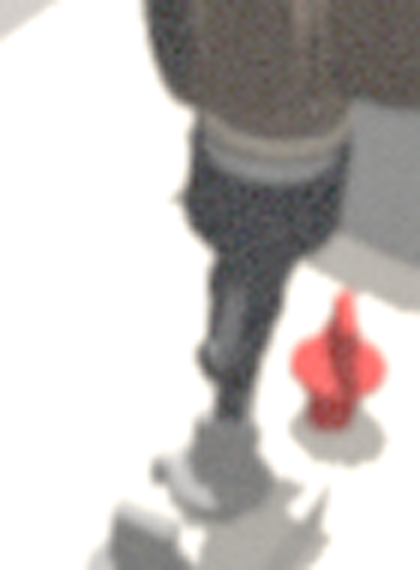

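The jaws shut on nothing. In the side view the shut tip appears at (313,160), but the reported TCP projects to (311.6,167.2). The tip may really be higher than reported, so I'll open, raise, tilt, and triangulate the fingertip in both views.

Call:
servo_tool:
  rows:
    - [0, 0, 0, 0, 0, -4, 1]
    - [0, 0, 0, 0, 0, -4, 1]
    - [0, 0, 0, 0, 0, -4, 1]
    - [0, 0, 0, 0, 0, 0, 1]

```text
clock: 4.05
eef_pos: [0.5859, -0.2532, 0.1792]
eef_rot: [[0.343, -0.939, -0.005], [-0.939, -0.343, 0.002], [-0.004, 0.003, -1.0]]
ft_force: [1.2, -0.6, 0.6]
grip_width: 0.003
```

```bash
python3 -c "
from h import *
st()
psi=np.radians(-6.6);a=np.radians(33);h=np.array([np.cos(psi),np.sin(psi),0]);z=np.array([0,0,np.cos(a)])-np.sin(a)*h
b=np.radians(20)
goal([.5875,-.254,.17],Rt(np.array([np.cos(b),np.sin(b),0]),z))
f=grab('side');tick('s_h',f['image'],(270,60,350,185),4.7)
s=env.state();print(proj(f,s['eef_pos']))
"
```

```text
4.05 [ 0.5859 -0.2532  0.1792] F [ 1.16 -0.56  0.59] M [-0.004 -0.084  0.006] w 0.003 j [-0.57  0.22  1.68 -0.    1.24  0.65]
shift cm [ 0.13 -0.12  0.91] rot deg [29.13 16.1  -4.11]
[[316.18562526 138.68455289]]
```

View pics/s_h.png

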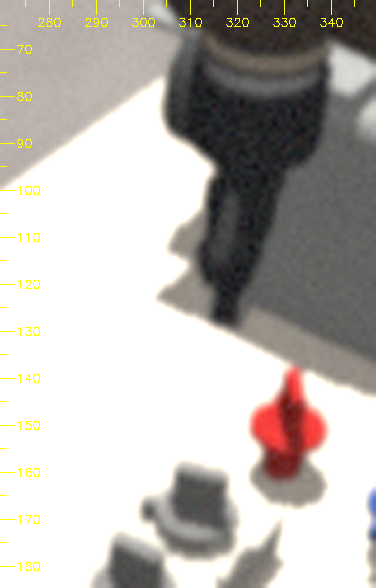

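Call:
servo_tool:
  rows:
    - [7.3, 4, -1, 0, 0, 0, 1]
    - [7.3, 4, -1, 0, 0, 0, 1]
    - [7.3, 4, -1, 0, 0, 0, 1]
    - [7.3, 4, -1, 0, 0, 0, 1]
    - [0, 0, 0, 0, 0, 0, 1]

```text
clock: 4.6
eef_pos: [0.5814, -0.2493, 0.1654]
eef_rot: [[0.328, -0.776, 0.539], [-0.905, -0.421, -0.055], [0.27, -0.469, -0.841]]
ft_force: [0.6, 1.0, -1.4]
grip_width: 0.003
```

```bash
python3 -c "
from h import *
st()
s=env.state()
for n,c in(('side',(260,60,350,165)),('top',(285,150,365,220))):
    f=grab(n);tick(n+'_i',f['image'],c,5.5 if n=='side' else 8);print(proj(f,s['eef_pos']),proj(f,s['eef_pos']-.03*s['eef_rot'][:,2]))
print(s['eef_rot'].round(3))
"
```

```text
4.6 [ 0.5814 -0.2493  0.1654] F [ 0.57  0.98 -1.39] M [ 0.039  0.29  -0.027] w 0.003 j [-0.71 -0.05  2.1   0.51  0.68  0.11]
[[316.1047137  142.35239793]] [[321.45831881 138.19741286]]
[[327.90635445 194.06406271]] [[328.63144495 198.56239625]]
[[ 0.328 -0.776  0.539]
 [-0.905 -0.421 -0.055]
 [ 0.27  -0.469 -0.841]]
```

View pics/side_i.png

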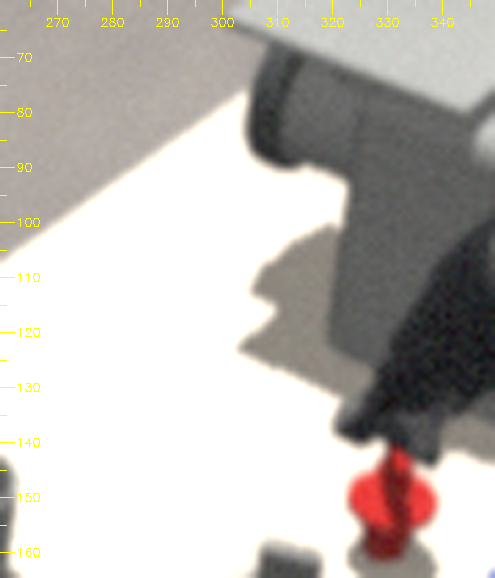

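View pics/top_i.png

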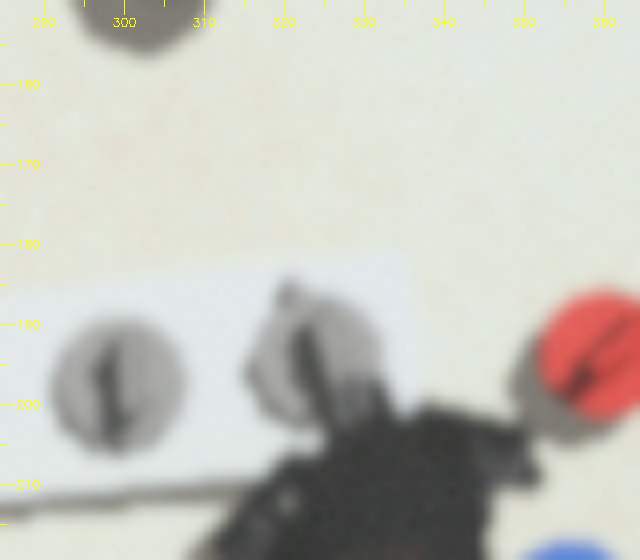

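```bash
python3 -c "
from h import *
s=env.state();t=load('top');d=load('side')
for a,b in(((330,197),(322.3,137.3)),((330.5,196.5),(321.5,138.5)),((330,197),(321.5,136.5))):
    P,g=tri(t,a,d,b);print(P.round(4),g.round(4),'tool frame offs',(s['eef_rot'].T@(P-s['eef_pos'])).round(4))
im=t['image'][180:222,305:350];im2=d['image'][110:150,310:350]
o=np.hstack([cv2.resize(np.clip((x/255.)**.6*300,0,255).astype(np.uint8),(380,380),interpolation=cv2.INTER_CUBIC) for x in(im,im2)]);save('tip',o)
"
```

```text
[ 0.5683 -0.2532  0.1892] 0.0043 tool frame offs [ 0.0003  0.0054 -0.0245]
[ 0.571  -0.2557  0.1816] 0.0032 tool frame offs [ 0.0013  0.0079 -0.0166]
[ 0.5692 -0.2522  0.1921] 0.0017 tool frame offs [ 0.0004  0.0028 -0.0265]
```

View pics/tip.png

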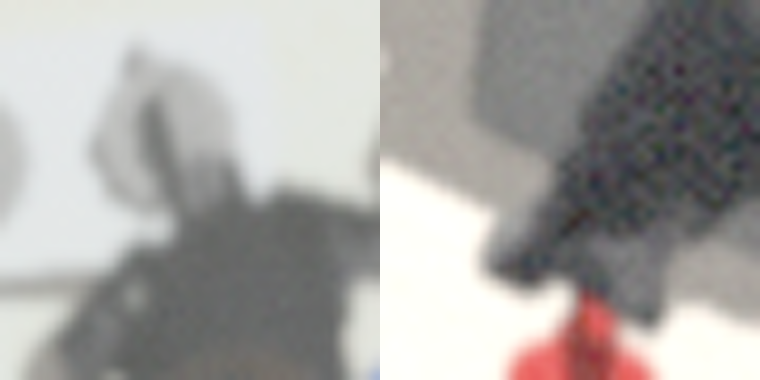

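```bash
python3 -c "
from h import *
s=env.state();t=load('top');d=load('side')
R=s['eef_rot'];p=s['eef_pos']
for z in(0,-.027,-.073,-.1):
  for x in(-.04,0,.04):
    for y in(-.04,-.011,.011,.04):
      P=p+R@[x,y,z]
      if z==0 and abs(y)>.02: continue
      print(z,x,y,proj(d,P)[0].round(1),proj(t,P)[0].round(1))
"
```

```text
0 -0.04 -0.011 [308.8 149. ] [315.9 194.1]
0 -0.04 0.011 [315.1 152.6] [318.5 199.7]
0 0 -0.011 [312.5 138. ] [327.8 189.7]
0 0 0.011 [318.8 141.6] [330.3 195.4]
0 0.04 -0.011 [316.1 127.3] [339.9 185.2]
0 0.04 0.011 [322.3 130.9] [342.3 191. ]
-0.027 -0.04 -0.04 [304.9 140.5] [312.8 190.6]
-0.027 -0.04 -0.011 [313.5 145.4] [316.3 198.2]
-0.027 -0.04 0.011 [320.  149.1] [318.9 203.9]
-0.027 -0.04 0.04 [328.5 153.8] [322.3 211.2]
-0.027 0 -0.04 [308.8 129.3] [325.  186.1]
-0.027 0 -0.011 [317.2 134.2] [328.4 193.7]
-0.027 0 0.011 [323.6 137.9] [331.  199.5]
-0.027 0 0.04 [331.9 142.6] [334.3 206.9]
-0.027 0.04 -0.04 [312.5 118.5] [337.3 181.5]
-0.027 0.04 -0.011 [320.9 123.4] [340.7 189.2]
-0.027 0.04 0.011 [327.1 127. ] [343.2 195. ]
-0.027 0.04 0.04 [335.3 131.8] [346.4 202.6]
-0.073 -0.04 -0.04 [313.2 133.8] [313.4 197.7]
-0.073 -0.04 -0.011 [322.1 138.9] [317.  205.5]
-0.073 -0.04 0.011 [328.8 142.7] [319.7 211.2]
-0.073 -0.04 0.04 [337.5 147.7] [323.2 218.8]
-0.073 0 -0.04 [317.1 122.3] [326.  193.1]
-0.073 0 -0.011 [325.8 127.4] [329.5 200.9]
-0.073 0 0.011 [332.4 131.2] [332.1 206.8]
-0.073 0 0.04 [340.9 136.2] [335.5 214.4]
-0.073 0.04 -0.04 [320.8 111.2] [338.7 188.4]
-0.073 0.04 -0.011 [329.4 116.2] [342.1 196.3]
-0.073 0.04 0.011 [335.9 120. ] [344.7 202.3]
-0.073 0.04 0.04 [344.3 125. ] [348. 210.]
-0.1 -0.04 -0.04 [318.3 129.6] [313.8 202.1]
-0.1 -0.04 -0.011 [327.4 134.9] [317.5 209.9]
-0.1 -0.04 0.011 [334.2 138.8] [320.2 215.8]
-0.1 -0.04 0.04 [343.1 143.9] [323.7 223.4]
-0.1 0 -0.04 [322.2 117.9] [326.6 197.4]
-0.1 0 -0.011 [331.2 123.1] [330.2 205.3]
-0.1 0 0.011 [337.8 127.1] [332.8 211.3]
-0.1 0 0.04 [346.6 132.2] [336.3 219. ]
-0.1 0.04 -0.04 [326.  106.6] [339.5 192.7]
-0.1 0.04 -0.011 [334.8 111.8] [343.  200.7]
-0.1 0.04 0.011 [341.3 115.7] [345.6 206.7]
-0.1 0.04 0.04 [349.9 120.8] [349.  214.5]
```

Both views put the fingertip about 28 mm behind the reported TCP along the tool axis. That explains the miss: the jaws shut just above the tab. I'll go back upright and grip with the reported z about 30 mm lower, stepping down under force and picture checks.

Call:
servo_tool:
  rows:
    - [-7.3, -4, 1, 0, 0, 0, 0.55]
    - [-7.3, -4, 1, 0, 0, 0, 0.55]
    - [-7.3, -4, 1, 0, 0, 0, 0.55]
    - [-7.3, -4, 1, 0, 0, 0, 0.55]
    - [0, 0, 0, 0, 0, 0, 0.55]

```text
clock: 5.2
eef_pos: [0.591, -0.2572, 0.1756]
eef_rot: [[0.333, -0.943, -0.018], [-0.943, -0.333, -0.009], [0.003, 0.02, -1.0]]
ft_force: [0.5, 0.2, -0.5]
grip_width: 0.449
```

```bash
python3 -c "
from h import *
st();goal([.5875,-.254,.10],pick(20))"
```

```text
5.2 [ 0.591  -0.2572  0.1756] F [ 0.5   0.17 -0.52] M [ 0.001 -0.045  0.004] w 0.449 j [-0.56  0.24  1.67 -0.02  1.24  0.68]
shift cm [-0.45  0.07  7.56] rot deg [ 1.13 -0.17 -0.56]
```

Call:
servo_tool:
  rows:
    - [1.1, -0.2, -0.5, -0.5, 0.1, 3, 0.55]
    - [0, 0, 0, 0, 0, 3, 0.55]
    - [0, 0, 0, 0, 0, 1.2, 0.55]
    - [0, 0, 0, 0, 0, 0, 0.55]

```text
clock: 5.6
eef_pos: [0.5952, -0.2564, 0.1067]
eef_rot: [[0.342, -0.94, 0.01], [-0.94, -0.342, -0.01], [0.013, -0.006, -1.0]]
ft_force: [-0.4, -0.1, -0.4]
grip_width: 0.451
```

```bash
python3 -c "
from h import *
st();goal([.5875,-.254,.032],pick(20))"
```

```text
5.6 [ 0.5952 -0.2564  0.1067] F [-0.36 -0.07 -0.4 ] M [0.011 0.033 0.041] w 0.451 j [-0.56  0.3   1.73 -0.    1.1   0.66]
shift cm [-0.59  0.68  7.46] rot deg [-0.33 -0.75  0.  ]
```

Call:
servo_tool:
  rows:
    - [-0.3, -0.7, 0, -0.6, 0.7, 0, 0.55]
    - [0, 0, 0, 0, 0, 1.5, 0.55]
    - [0, 0, 0, 0, 0, 1.5, 0.55]
    - [0, 0, 0, 0, 0, 0, 0.55]

```text
clock: 6.0
eef_pos: [0.5879, -0.2547, 0.0794]
eef_rot: [[0.341, -0.94, 0.007], [-0.94, -0.341, -0.005], [0.007, -0.004, -1.0]]
ft_force: [0.1, 0.6, -0.6]
grip_width: 0.453
```

```bash
python3 -c "
from h import *
st();goal([.5875,-.254,.032],pick(20))"
```

```text
6.0 [ 0.5879 -0.2547  0.0794] F [ 0.08  0.61 -0.55] M [0.063 0.034 0.055] w 0.453 j [-0.57  0.32  1.76 -0.    1.05  0.66]
shift cm [-0.11  0.04  4.74] rot deg [-0.26 -0.39 -0.04]
```

Call:
servo_tool:
  rows:
    - [-0.2, -0.4, 0, -0.1, 0, 1, 0.55]
    - [0, 0, 0, 0, 0, 1, 0.55]
    - [0, 0, 0, 0, 0, 1, 0.55]
    - [0, 0, 0, 0, 0, 0, 0.55]

```text
clock: 6.4
eef_pos: [0.5878, -0.2539, 0.0468]
eef_rot: [[0.341, -0.94, 0.001], [-0.94, -0.341, 0.001], [-0.001, -0.001, -1.0]]
ft_force: [-0.1, -0.5, -0.8]
grip_width: 0.448
```

```bash
python3 -c "
from h import *
st();goal([.5875,-.254,.032],pick(20))
f=grab('side')
tick('s_k',f['image'],(270,110,350,185),7.5)"
```

```text
6.4 [ 0.5878 -0.2539  0.0468] F [-0.1  -0.55 -0.78] M [ 0.023 -0.022 -0.005] w 0.448 j [-0.57  0.37  1.77  0.    1.01  0.66]
shift cm [-0.    0.03  1.48] rot deg [-0.05  0.03 -0.05]
```

View pics/s_k.png

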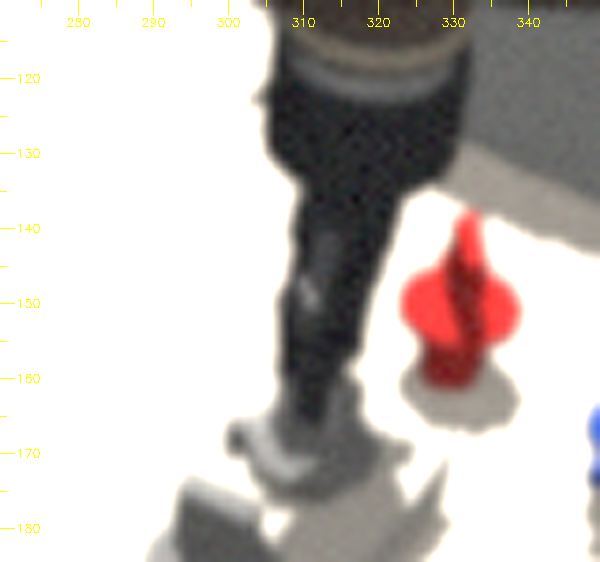

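The near finger now overlaps the tab, with its tip at (311.5,167). Down another 1.4 cm, then close.

Call:
servo_tool:
  rows:
    - [0, 0, 0, 0, 0, 0.8, 0.55]
    - [0, 0, 0, 0, 0, 0.6, 0.55]
    - [0, 0, 0, 0, 0, 0, 0.55]

```text
clock: 6.75
eef_pos: [0.589, -0.2546, 0.0333]
eef_rot: [[0.341, -0.94, 0.003], [-0.94, -0.341, -0.001], [0.002, -0.003, -1.0]]
ft_force: [0.2, -0.4, 0.3]
grip_width: 0.449
```

```bash
python3 -c "
from h import *
st();goal([.5875,-.254,.032],pick(20))"
```

```text
6.75 [ 0.589  -0.2546  0.0333] F [ 0.17 -0.39  0.28] M [ 0.029  0.001 -0.005] w 0.449 j [-0.57  0.39  1.77  0.    0.98  0.66]
shift cm [-0.11  0.12  0.13] rot deg [-0.15 -0.1  -0.05]
```

Call:
servo_tool:
  rows:
    - [0, 0, 0, -0.1, 0.1, 0, 0.7]
    - [0, 0, 0, 0, 0, 0, 0.85]
    - [0, 0, 0, 0, 0, 0, 1]
    - [0, 0, 0, 0, 0, 0, 1]
    - [0, 0, 0, 0, 0, 0, 1]
    - [0, 0, 0, 0, 0, 0, 1]
    - [0, 0, 0, 0, 0, 0, 1]

```text
clock: 7.45
eef_pos: [0.5877, -0.254, 0.0336]
eef_rot: [[0.341, -0.94, 0.004], [-0.94, -0.341, -0.001], [0.002, -0.003, -1.0]]
ft_force: [-0.5, -0.3, -1.2]
grip_width: 0.123
```

```bash
python3 -c "
from h import *
st();goal([.5875,-.254,.032],pick(20))
f=grab('side')
tick('s_m',f['image'],(270,110,350,185),7.5)"
```

```text
7.45 [ 0.5877 -0.254   0.0336] F [-0.48 -0.3  -1.2 ] M [-0.009  0.02   0.028] w 0.123 j [-0.57  0.38  1.77  0.    0.98  0.66]
shift cm [-0.    0.02  0.16] rot deg [-0.17 -0.13 -0.05]
```

View pics/s_m.png

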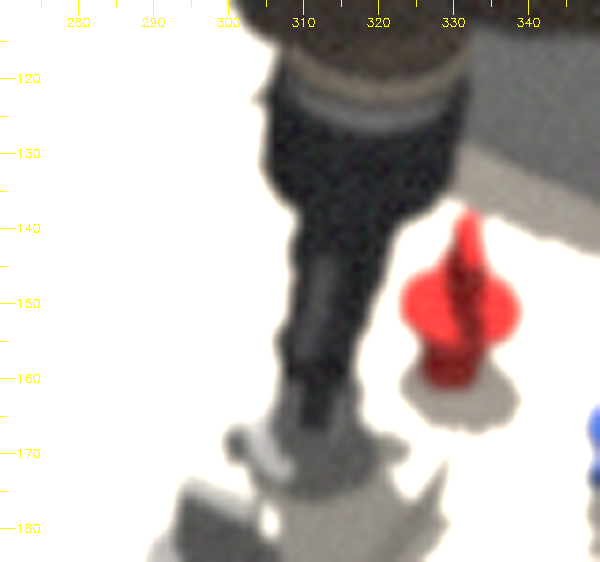

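Gripped: the width of 0.123 (10.5 mm) matches the 12 mm tab. The tip is at about z=0.07, so the pads hold only the tab's upper half. I'll regrip about 1 cm lower.

Call:
servo_tool:
  rows:
    - [0, 0, 0, 0, 0, 0, 0.65]
    - [0, 0, 0, 0, 0, 0, 0.65]
    - [-0.2, -0.1, 0, 0, 0, 0.9, 0.65]
    - [0, 0, 0, 0, 0, 0.1, 0.65]
    - [0, 0, 0, 0, 0, 0, 0.65]

```text
clock: 8.0
eef_pos: [0.5884, -0.2544, 0.0235]
eef_rot: [[0.341, -0.94, 0.001], [-0.94, -0.341, -0.001], [0.002, -0.0, -1.0]]
ft_force: [0.5, 0.5, -0.8]
grip_width: 0.353
```

```bash
python3 -c "
from h import *
st();goal([.5875,-.254,.023],pick(20))
"
```

```text
8.0 [ 0.5884 -0.2544  0.0235] F [ 0.48  0.45 -0.83] M [-0.007 -0.003 -0.016] w 0.353 j [-0.57  0.4   1.77 -0.    0.97  0.66]
shift cm [-0.07  0.07  0.05] rot deg [-0.01 -0.09 -0.05]
```

Call:
servo_tool:
  rows:
    - [0, 0, 0, -0.1, 0.1, 0, 0.8]
    - [0, 0, 0, 0, 0, 0, 0.9]
    - [0, 0, 0, 0, 0, 0, 1]
    - [0, 0, 0, 0, 0, 0, 1]
    - [0, 0, 0, 0, 0, 0, 1]
    - [0, 0, 0, 0, 0, 0, 1]

```text
clock: 8.6
eef_pos: [0.587, -0.2541, 0.0233]
eef_rot: [[0.341, -0.94, 0.001], [-0.94, -0.341, -0.002], [0.002, -0.0, -1.0]]
ft_force: [-0.6, -0.9, -0.3]
grip_width: 0.132
```

```bash
python3 -c "
from h import *
st()
f=grab('side')
tick('s_n',f['image'],(270,110,350,185),7.5)"
```

```text
8.6 [ 0.587  -0.2541  0.0233] F [-0.59 -0.94 -0.3 ] M [-0.038 -0.085 -0.051] w 0.132 j [-0.57  0.4   1.78 -0.    0.97  0.66]
```

View pics/s_n.png

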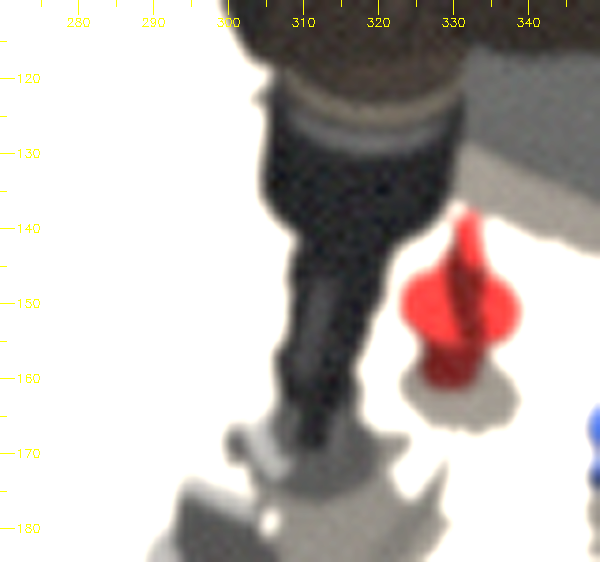

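Grip is good, with the width at 0.132 and the pads at mid-tab. Lift.

Call:
servo_tool:
  rows:
    - [0, 0, 0, 0, 0, -1, 1]
    - [0, 0, 0, 0, 0, -2, 1]
    - [0, 0, 0, 0, 0, -3, 1]
    - [0, 0, 0, 0, 0, -4, 1]
    - [0, 0, 0, 0, 0, -4, 1]
    - [0, 0, 0, 0, 0, -4, 1]
    - [0, 0, 0, 0, 0, -4, 1]
    - [0, 0, 0, 0, 0, -4, 1]
    - [0, 0, 0, 0, 0, -3, 1]
    - [0, 0, 0, 0, 0, 0, 1]

```text
clock: 9.65
eef_pos: [0.5841, -0.2508, 0.3287]
eef_rot: [[0.342, -0.94, -0.005], [-0.94, -0.342, 0.004], [-0.006, 0.003, -1.0]]
ft_force: [0.5, -0.8, 0.5]
grip_width: 0.131
```

```bash
cat >> h.py <<'E'
def neck(th=33,psi=-6.6,m=(.616,.2085,.13),N=None):
    a=np.radians(th);p=np.radians(psi);h=np.array([np.cos(p),np.sin(p),0]);z=np.array([0,0,np.cos(a)])-np.sin(a)*h;x=np.cos(a)*h+np.array([0,0,np.sin(a)]);y=np.cross(z,x)
    N=np.array(m)+.12*z if N is None else np.array(N)
    return N,x,y,z
def place(phi,up,th=33,N=None,G=.0227,dx=0,dy=0,psi=-6.6):
    N,x,y,z=neck(th,N=N,psi=psi);f=np.radians(phi);bx=np.cos(f)*x+np.sin(f)*y
    R=Rt(bx,z);goal(N+dx*x+dy*y+(up-G)*z,R)
E
python3 -c "
from h import *
st()
f=grab('side')
tick('s_o',f['image'],(240,20,370,185),3.5)
place(26,.09,N=[.553,.2155,.229])"
```

```text
9.65 [ 0.5841 -0.2508  0.3287] F [ 0.5  -0.78  0.54] M [-0.025 -0.032  0.027] w 0.131 j [-0.57  0.14  1.51  0.    1.5   0.66]
shift cm [-46.43  -9.8    4.39] rot deg [29.91 15.08  0.48]
```

View pics/s_o.png

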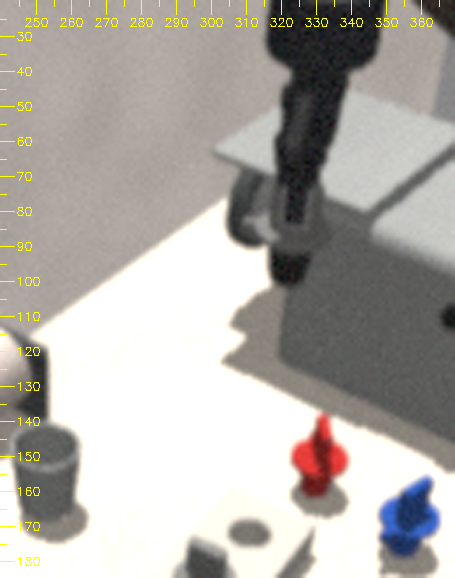

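The bung is held with its key at left, and the rack hole is empty. Swing over to the neck.

Call:
servo_tool:
  rows:
    - [0, 0, 0, -3, -0.6, 0, 1]
    - [0, 0, 0, -4.5, -0.9, 0, 1]
    - [0, 0, 0, -4.5, -0.9, 0, 1]
    - [0, 0, 0, -4.5, -0.9, 0, 1]
    - [0, 0, 0, -4.5, -0.9, 0, 1]
    - [0, 0, 0, -4.5, -0.9, 0, 1]
    - [0, 0, 0, -4.5, -0.9, 0, 1]
    - [0, 0, 0, -4.5, -0.9, 0, 1]
    - [0, 0, 0, -4.5, -0.9, 0, 1]
    - [0, 0, 0, -3, -0.9, 0, 1]
    - [0, 0, 0, 0, 0, 0, 1]

```text
clock: 10.8
eef_pos: [0.5068, 0.1906, 0.3035]
eef_rot: [[0.336, -0.94, -0.054], [-0.941, -0.337, 0.015], [-0.032, 0.046, -0.998]]
ft_force: [-0.2, -0.8, -1.5]
grip_width: 0.131
```

```bash
python3 -c "
from h import *
st()
place(26,.09,N=[.553,.2155,.229])"
```

```text
10.8 [0.5068 0.1906 0.3035] F [-0.2  -0.84 -1.46] M [-0.052 -0.014 -0.005] w 0.131 j [ 0.16 -0.04  1.75  0.02  1.49  1.38]
shift cm [-2.35 -1.99  1.79] rot deg [32.27 16.37  0.12]
```

Call:
servo_tool:
  rows:
    - [6.5, 3.3, 0, -0.5, -0.4, 0, 1]
    - [6.5, 3.3, 0, -0.5, -0.4, 0, 1]
    - [6.5, 3.3, 0, -0.5, -0.4, 0, 1]
    - [6.5, 3.3, 0, -0.5, -0.4, 0, 1]
    - [6.3, 3.2, 0, -0.4, -0.4, 0, 1]
    - [0, 0, 0, 0, 0, 0, 1]

```text
clock: 11.4
eef_pos: [0.5123, 0.2161, 0.2883]
eef_rot: [[0.264, -0.8, 0.54], [-0.932, -0.356, -0.072], [0.25, -0.484, -0.839]]
ft_force: [0.1, 0.0, -1.2]
grip_width: 0.133
```

```bash
python3 -c "
from h import *
st()
place(26,.06,N=[.553,.2155,.229])"
```

```text
11.4 [0.5123 0.2161 0.2883] F [ 0.09  0.01 -1.17] M [ 0.082  0.364 -0.048] w 0.133 j [ 0.35 -0.32  2.09 -0.33  0.88  1.72]
shift cm [-0.33 -0.35  3.45] rot deg [ 0.27 -0.5   0.46]
```

Call:
servo_tool:
  rows:
    - [0.3, -0.5, 0.4, -0.3, -0.3, 1.5, 1]
    - [0, 0, 0, 0, 0, 1.3, 1]
    - [0, 0, 0, 0, 0, 0, 1]

```text
clock: 11.7
eef_pos: [0.5282, 0.2155, 0.2611]
eef_rot: [[0.263, -0.804, 0.534], [-0.934, -0.35, -0.066], [0.24, -0.481, -0.843]]
ft_force: [0.1, -0.0, -1.6]
grip_width: 0.127
```

```bash
python3 -c "
from h import *
st()
place(26,.06,N=[.553,.2155,.229])
np.set_printoptions(precision=1,suppress=True)
s=env.state();p=s['eef_pos'];R=s['eef_rot']
for n,c,k in(('side',(165,180,255,265),6.5),('top',(145,160,215,230),8)):
    f=grab(n);tick(n+'_q',f['image'],c,k)
    O=p-.0227*R[:,2];print(n,'origin',proj(f,O)[0],'taper end',proj(f,O+.038*R[:,2])[0],'key',proj(f,O-.038*R[:,1]+.008*R[:,2])[0],'N',proj(f,[.553,.2155,.229])[0])
"
```

```text
11.7 [0.5282 0.2155 0.2611] F [ 0.14 -0.04 -1.58] M [0.067 0.321 0.002] w 0.127 j [ 0.33 -0.27  2.1  -0.33  0.82  1.72]
shift cm [-0.11 -0.41  0.31] rot deg [ 0.53 -0.    0.1 ]
side origin [219.4 227.2] taper end [214.2 230.9] key [202.  218.7] N [209.1 232.6]
top origin [173.7 212.6] taper end [176.6 206.3] key [168.8 200.4] N [177.5 201.2]
```

View pics/side_q.png

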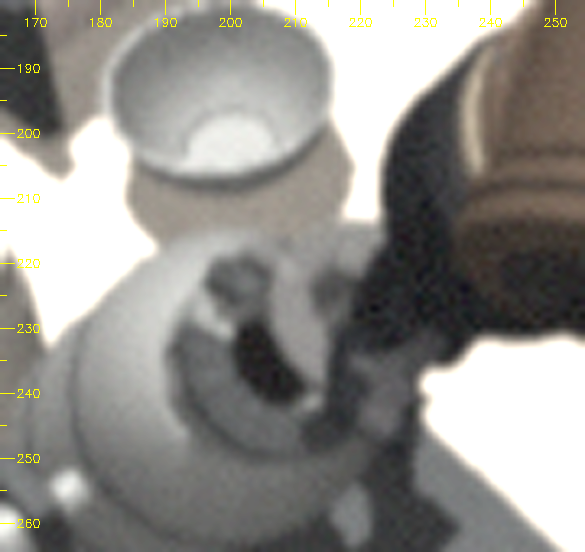

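View pics/top_q.png

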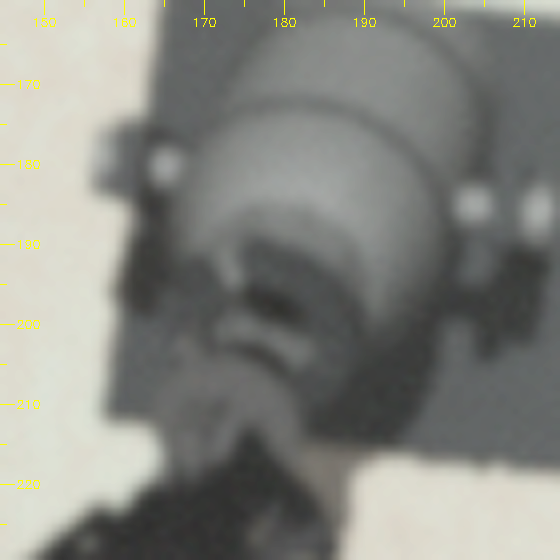

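```bash
cat >> h.py <<'E'
def ov(name,c,k,N,th,out,G=.0227,gx=0,gy=0,phi=26,psi=-6.6):
    f=load(name);s=env.state();p=s['eef_pos'];R=s['eef_rot']
    bx,by,bz=-R[:,1],-R[:,0],-R[:,2];O=p+G*bz+gx*bx+gy*by
    ph=np.radians(np.arange(0,361,3));cs,sn=np.cos(ph),np.sin(ph)
    im=f['image'][c[1]:c[3],c[0]:c[2]];o=cv2.resize(im,None,fx=k,fy=k,interpolation=cv2.INTER_CUBIC);o=np.clip((o/255.)**.6*300,0,255).astype(np.uint8).copy()
    def ln(P,col): cv2.polylines(o,[np.int32((proj(f,P)-[c[0],c[1]]+.5)*k)],False,col,1)
    ci=lambda C,x,y,r: C+r*(np.outer(cs,x)+np.outer(sn,y))
    ln(ci(O+.006*bz,bx,by,.028),(255,0,0));ln(ci(O,bx,by,.028),(255,120,0));ln(ci(O-.038*bz,bx,by,.014),(255,0,255))
    ln(np.array([O+.006*bz+a*bx+b*by for a,b in((.028,.004),(.038,.004),(.038,-.004),(.028,-.004))]),(255,0,0))
    n,x,y,z=neck(th,N=N,psi=psi);ln(ci(n,x,y,.036),(0,255,0));ln(ci(n,x,y,.0205),(0,255,0))
    fi=np.radians(phi);ax=np.cos(fi)*x+np.sin(fi)*y;ay=np.cross(z,ax)
    for b in(-.007,.007): ln(np.array([n+.0205*ax+b*ay,n+.036*ax+b*ay]),(255,255,0))
    save(out,o)
E
python3 -c "
from h import *
ov('side',(180,205,245,255),12,[.553,.2155,.229],33,'ovs1');ov('top',(150,175,205,230),10,[.553,.2155,.229],33,'ovt1')"
```

```text
(no output)
```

View pics/ovs1.png

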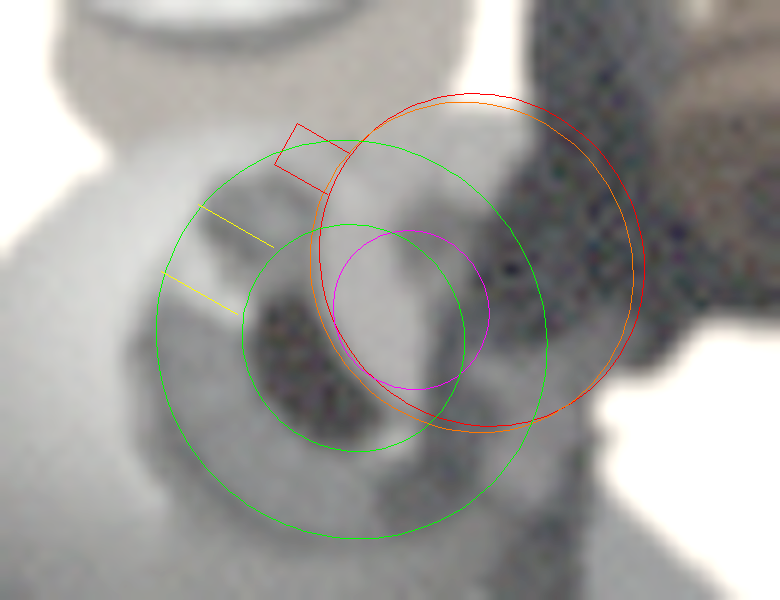

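View pics/ovt1.png

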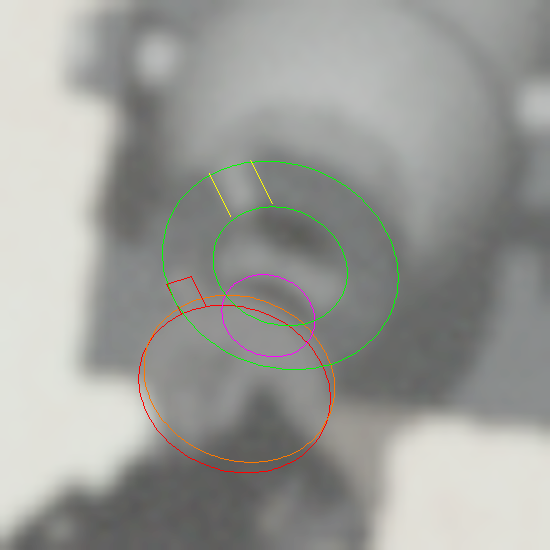

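```bash
cat >> h.py <<'E'
NN=[.554,.2165,.229]; GY=-.002
def rel(N=NN,th=33,G=.0227,gy=None,psi=-6.6):
    gy=GY if gy is None else gy
    s=env.state();R=s['eef_rot'];bx,by,bz=-R[:,1],-R[:,0],-R[:,2];O=s['eef_pos']+G*bz+gy*by
    n,x,y,z=neck(th,N=N,psi=psi);d=O-n
    F=s['ft_force'];print('bung in neck mm',np.round([d@x*1e3,d@y*1e3,d@z*1e3],1),'phi',round(np.degrees(np.arctan2(bx@y,bx@x)),1),'tiltxy',np.round(np.degrees([bz@x,bz@y]),1),'F neck',np.round([F@x,F@y,F@z],1))
def place2(phi,up,th=33,N=NN,gx=0,gy=None,dx=0,dy=0):
    gy=GY if gy is None else gy
    n,x,y,z=neck(th,N=N);f=np.radians(phi);bx=np.cos(f)*x+np.sin(f)*y;R=Rt(bx,z);goal(n+dx*x+dy*y+(up-.0227)*z-gy*(-R[:,0]),R)
E
python3 -c "
from h import *
rel();place2(26,.045)"
```

```text
bung in neck mm [-1.5 -5.1 65.1] phi 26.1 tiltxy [0.3 0.2] F neck [-0.3 -0.2 -0.8]
shift cm [-0.4  -0.38  2.01] rot deg [ 0.34 -0.01  0.07]
```

Call:
servo_tool:
  rows:
    - [0.3, 0, 0, -0.4, -0.4, 0.5, 1]
    - [0, 0, 0, 0, 0, 0.8, 1]
    - [0, 0, 0, 0, 0, 0.5, 1]
    - [0, 0, 0, 0, 0, 0, 1]

```text
clock: 12.2
eef_pos: [0.543, 0.22, 0.2501]
eef_rot: [[0.261, -0.798, 0.543], [-0.935, -0.349, -0.063], [0.239, -0.491, -0.838]]
ft_force: [0.1, -0.3, -0.4]
grip_width: 0.132
```

```bash
python3 -c "
from h import *
rel();place2(26,.035);grab('side');grab('top')
ov('side',(180,205,245,255),10,NN,33,'ovs2',gy=GY);ov('top',(150,175,205,230),10,NN,33,'ovt2',gy=GY)"
```

```text
bung in neck mm [ 2.8  0.5 46.6] phi 26.0 tiltxy [-0.1  0. ] F neck [-0.1 -0.3 -0.4]
shift cm [-0.09  0.28  1.16] rot deg [-0.09 -0.05 -0.  ]
```

View pics/ovs2.png

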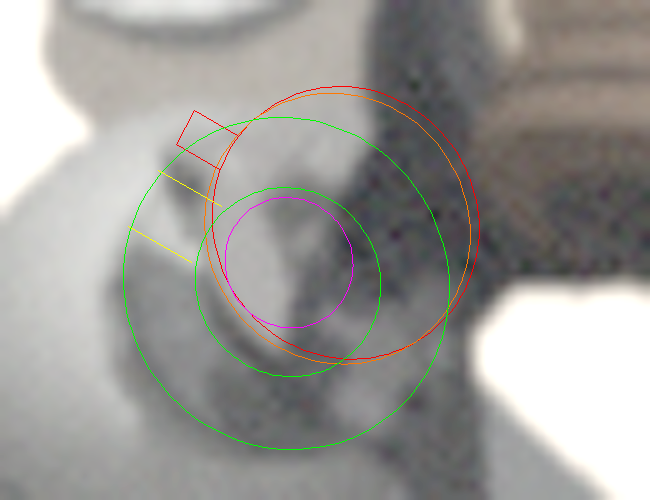

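View pics/ovt2.png

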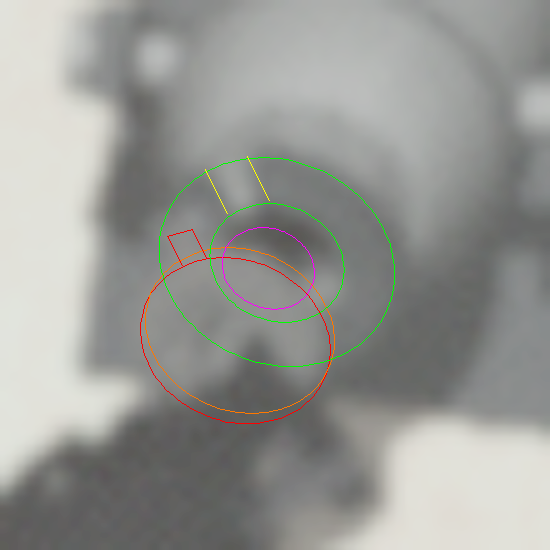

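Call:
servo_tool:
  rows:
    - [0, 0, 0, -0.1, 0.2, 0.5, 1]
    - [0, 0, 0, 0, 0, 0.5, 1]
    - [0, 0, 0, 0, 0, 0, 1]

```text
clock: 12.6
eef_pos: [0.5468, 0.22, 0.2412]
eef_rot: [[0.261, -0.797, 0.544], [-0.935, -0.349, -0.062], [0.239, -0.493, -0.837]]
ft_force: [0.3, 0.4, -0.1]
grip_width: 0.132
```

```bash
python3 -c "
from h import *
rel();place2(26,.025)"
```

```text
bung in neck mm [ 1.   0.8 37. ] phi 26.0 tiltxy [-0.2 -0.1] F neck [ 0.1  0.4 -0.2]
shift cm [0.02 0.14 1.2 ] rot deg [-0.21 -0.05 -0.  ]
```

Call:
servo_tool:
  rows:
    - [-0.2, 0, 0, 0, 0.1, 0.4, 1]
    - [0, 0, 0, 0, 0, 0.4, 1]
    - [0, 0, 0, 0, 0, 0.4, 1]
    - [0, 0, 0, 0, 0, 0, 1]

```text
clock: 13.0
eef_pos: [0.5529, 0.2187, 0.2295]
eef_rot: [[0.261, -0.799, 0.541], [-0.935, -0.349, -0.063], [0.239, -0.489, -0.839]]
ft_force: [-0.1, 0.7, -1.8]
grip_width: 0.133
```

```bash
python3 -c "
from h import *
rel();place2(26,.018);st()"
```

```text
bung in neck mm [ 0.   0.3 23.9] phi 26.0 tiltxy [-0.  0.] F neck [-1.1  0.7 -1.4]
shift cm [0.03 0.01 0.59] rot deg [ 0.02 -0.04 -0.  ]
13.0 [0.5529 0.2187 0.2295] F [-0.1   0.7  -1.83] M [ 0.083  0.358 -0.06 ] w 0.133 j [ 0.32 -0.18  2.09 -0.35  0.73  1.75]
```

Call:
servo_tool:
  rows:
    - [0, 0, 0, 0, 0, 0.3, 1]
    - [0, 0, 0, 0, 0, 0.3, 1]
    - [0, 0, 0, 0, 0, 0, 1]

```text
clock: 13.3
eef_pos: [0.5562, 0.2179, 0.2238]
eef_rot: [[0.261, -0.8, 0.54], [-0.935, -0.349, -0.064], [0.24, -0.488, -0.839]]
ft_force: [-0.7, 0.6, -0.2]
grip_width: 0.129
```

```bash
python3 -c "
from h import *
rel();place2(26,.012)
grab('side');grab('top')
ov('side',(180,205,245,255),10,NN,33,'ovs3',gy=GY);ov('top',(150,175,205,230),10,NN,33,'ovt3',gy=GY)"
```

```text
bung in neck mm [-0.2 -0.1 17.3] phi 26.0 tiltxy [0.  0.1] F neck [-0.8  0.5  0.2]
shift cm [-0.   -0.03  0.53] rot deg [ 0.09 -0.08  0.01]
```

View pics/ovs3.png

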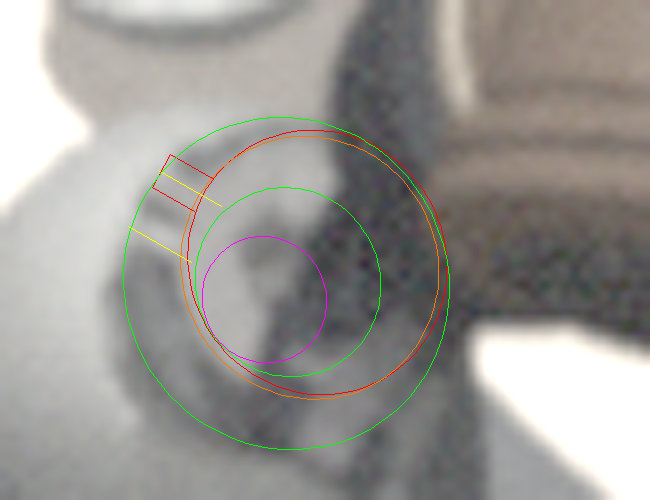

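View pics/ovt3.png

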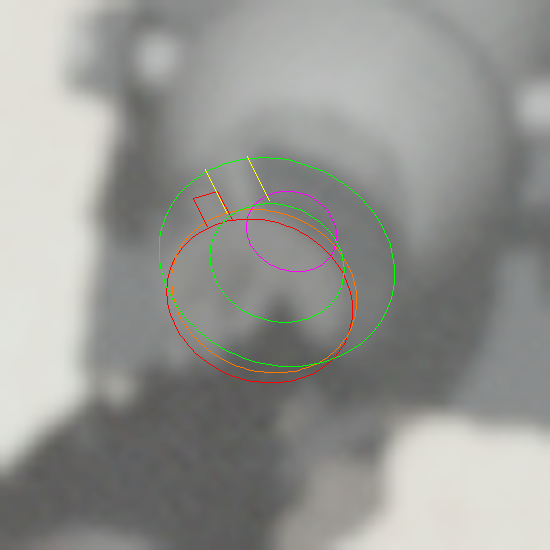

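Call:
servo_tool:
  rows:
    - [0, 0, 0, 0, 0, 0.3, 1]
    - [0, 0, 0, 0, 0, 0.2, 1]
    - [0, 0, 0, 0, 0, 0, 1]

```text
clock: 13.7
eef_pos: [0.5586, 0.2171, 0.2197]
eef_rot: [[0.261, -0.801, 0.539], [-0.935, -0.349, -0.066], [0.241, -0.487, -0.84]]
ft_force: [-1.1, -1.3, -0.6]
grip_width: 0.133
```

```bash
python3 -c "
from h import *
rel();st()"
```

```text
bung in neck mm [-0.3 -0.6 12.4] phi 26.0 tiltxy [0.1 0.2] F neck [-1.1 -1.4 -0. ]
13.7 [0.5586 0.2171 0.2197] F [-1.09 -1.32 -0.61] M [-0.094  0.463 -0.089] w 0.133 j [ 0.31 -0.16  2.09 -0.35  0.71  1.75]
```

Call:
servo_tool:
  rows:
    - [0, 0, 0, 0, 0, 0.2, 1]
    - [0, 0, 0, 0, 0, 0.2, 1]
    - [0, 0, 0, 0, 0, 0, 1]

```text
clock: 14.0
eef_pos: [0.5607, 0.2163, 0.216]
eef_rot: [[0.261, -0.801, 0.539], [-0.935, -0.349, -0.067], [0.242, -0.486, -0.84]]
ft_force: [-0.5, -1.0, -0.9]
grip_width: 0.133
```

```bash
python3 -c "
from h import *
rel();st()"
```

```text
bung in neck mm [-0.5 -1.1  8.2] phi 26.0 tiltxy [0.1 0.3] F neck [-0.8 -1.  -0.5]
14.0 [0.5607 0.2163 0.216 ] F [-0.54 -0.96 -0.89] M [-0.143  0.533 -0.18 ] w 0.133 j [ 0.31 -0.15  2.09 -0.36  0.71  1.75]
```

Call:
servo_tool:
  rows:
    - [0, 0, 0, -0.1, 0, 0.2, 1]
    - [0, 0, 0, 0, 0, 0, 1]

```text
clock: 14.2
eef_pos: [0.5614, 0.2161, 0.2141]
eef_rot: [[0.26, -0.802, 0.538], [-0.934, -0.35, -0.07], [0.244, -0.484, -0.84]]
ft_force: [-0.0, -1.9, -1.4]
grip_width: 0.131
```

```bash
python3 -c "
from h import *
rel();st()"
```

```text
bung in neck mm [-0.9 -1.2  6.1] phi 26.1 tiltxy [0.2 0.4] F neck [-0.6 -1.9 -1.3]
14.2 [0.5614 0.2161 0.2141] F [-0.04 -1.9  -1.39] M [-0.214  0.468 -0.193] w 0.131 j [ 0.31 -0.15  2.09 -0.36  0.71  1.76]
```

Call:
servo_tool:
  rows:
    - [0, 0, 0, 0.1, 0, 0.2, 1]
    - [0, 0, 0, 0, 0, 0, 1]

```text
clock: 14.4
eef_pos: [0.5629, 0.2153, 0.2123]
eef_rot: [[0.26, -0.802, 0.538], [-0.934, -0.349, -0.069], [0.243, -0.485, -0.84]]
ft_force: [0.1, -1.9, -0.5]
grip_width: 0.13
```

```bash
python3 -c "
from h import *
rel();st()"
```

```text
bung in neck mm [-0.6 -1.8  3.8] phi 26.1 tiltxy [0.2 0.4] F neck [-0.  -1.9 -0.6]
14.4 [0.5629 0.2153 0.2123] F [ 0.1  -1.9  -0.53] M [-0.22   0.458 -0.16 ] w 0.13 j [ 0.31 -0.15  2.09 -0.36  0.7   1.76]
```

Call:
servo_tool:
  rows:
    - [0, 0, 0, 0.1, 0, 0.2, 1]
    - [0, 0, 0, 0, 0, 0, 1]

```text
clock: 14.6
eef_pos: [0.5641, 0.2146, 0.2106]
eef_rot: [[0.261, -0.802, 0.537], [-0.935, -0.349, -0.068], [0.242, -0.485, -0.841]]
ft_force: [-1.2, -1.4, -0.4]
grip_width: 0.131
```

```bash
python3 -c "
from h import *
rel();st();grab('side');grab('top')
ov('side',(180,205,245,255),10,NN,33,'ovs4',gy=GY)
tick('s4',load('side')['image'],(180,205,245,255),12)"
```

```text
bung in neck mm [-0.5 -2.4  1.7] phi 26.0 tiltxy [0.2 0.3] F neck [-1.1 -1.6  0.2]
14.6 [0.5641 0.2146 0.2106] F [-1.2  -1.43 -0.39] M [-0.176  0.416 -0.203] w 0.131 j [ 0.3  -0.14  2.09 -0.36  0.7   1.75]
```

View pics/s4.png

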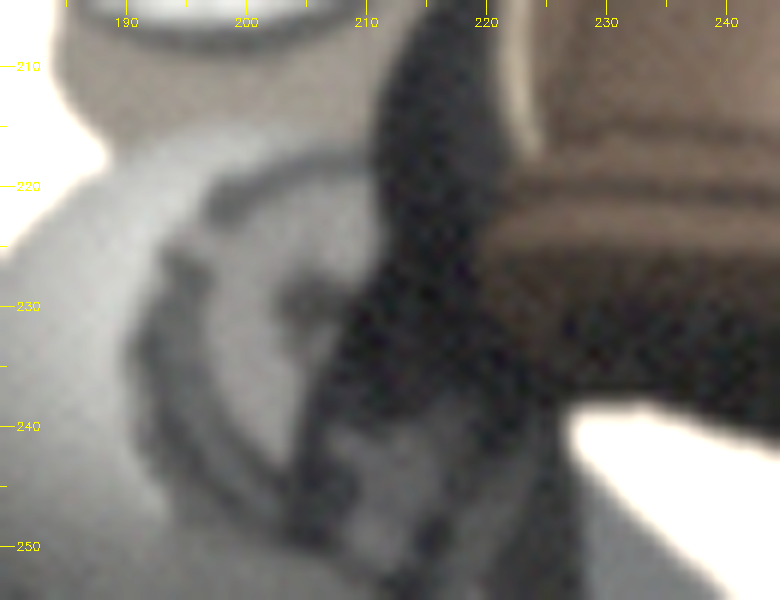

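The side view shows the key at (196,224), between the collar edges at (198,221) and (195,228), so it lies in the notch. Continue in gentle steps until the flange meets the collar.

Call:
servo_tool:
  rows:
    - [0, 0, 0, 0, 0, 0.2, 1]
    - [0, 0, 0, 0, 0, 0, 1]

```text
clock: 14.9
eef_pos: [0.5639, 0.2147, 0.2108]
eef_rot: [[0.26, -0.803, 0.536], [-0.935, -0.348, -0.069], [0.242, -0.483, -0.842]]
ft_force: [-0.4, -0.9, -2.2]
grip_width: 0.131
```

```bash
python3 -c "
from h import *
rel();st()"
```

```text
bung in neck mm [-0.5 -2.3  2. ] phi 26.0 tiltxy [0.3 0.4] F neck [-1.4 -0.9 -1.7]
14.9 [0.5639 0.2147 0.2108] F [-0.36 -0.85 -2.2 ] M [-0.086  0.537 -0.105] w 0.131 j [ 0.3  -0.14  2.09 -0.36  0.7   1.75]
```

Call:
servo_tool:
  rows:
    - [0, 0, 0, 0, 0, 0.3, 1]
    - [0, 0, 0, 0, 0, 0, 1]

```text
clock: 15.1
eef_pos: [0.5638, 0.2148, 0.2108]
eef_rot: [[0.259, -0.805, 0.533], [-0.935, -0.348, -0.07], [0.242, -0.481, -0.843]]
ft_force: [-0.1, -0.6, -3.2]
grip_width: 0.13
```

```bash
python3 -c "
from h import *
rel();st();f=env.state();print(f['qvel'].round(3))"
```

```text
bung in neck mm [-0.6 -2.1  2.1] phi 26.0 tiltxy [0.5 0.5] F neck [-1.8 -0.6 -2.6]
15.1 [0.5638 0.2148 0.2108] F [-0.12 -0.6  -3.17] M [-0.078  0.619 -0.083] w 0.13 j [ 0.3  -0.14  2.09 -0.36  0.7   1.75]
[ 0.008 -0.014 -0.001  0.007  0.023 -0.001]
```

Call:
servo_tool:
  rows:
    - [0, 0, 3, 0, 0, 0, 1]
    - [0, 0, 0, 0, 0, 0, 1]
    - [0, 0, 3, 0, 0, 0, 1]
    - [0, 0, 0, 0, 0, 0, 1]

```text
clock: 15.5
eef_pos: [0.5635, 0.2157, 0.2104]
eef_rot: [[0.176, -0.827, 0.534], [-0.966, -0.25, -0.069], [0.191, -0.503, -0.843]]
ft_force: [-4.6, -0.8, 1.0]
grip_width: 0.13
```

```bash
python3 -c "
from h import *
rel();st();f=env.state();print(f['eef_rot'].T@f['moment'])"
```

```text
bung in neck mm [-1.3 -1.5  2. ] phi 20.1 tiltxy [0.4 0.4] F neck [-3.2 -1.3  3.3]
15.5 [0.5635 0.2157 0.2104] F [-4.56 -0.78  1.  ] M [-0.334  0.718  0.096] w 0.13 j [ 0.3  -0.14  2.09 -0.36  0.7   1.86]
[-0.73431337  0.04803847 -0.309242  ]
```

Call:
servo_tool:
  rows:
    - [0, 0, -3, 0, 0, 0, 1]
    - [0, 0, -3, 0, 0, 0, 1]
    - [0, 0, 0, 0, 0, 0, 1]
    - [0, 0, -3, 0, 0, 0, 1]
    - [0, 0, 0, 0, 0, 0, 1]

```text
clock: 16.0
eef_pos: [0.5641, 0.2142, 0.2107]
eef_rot: [[0.309, -0.787, 0.534], [-0.911, -0.406, -0.072], [0.273, -0.464, -0.843]]
ft_force: [-3.4, -0.7, 0.5]
grip_width: 0.13
```

```bash
python3 -c "
from h import *
rel();st();f=env.state();print(f['eef_rot'].T@f['moment'])"
```

```text
bung in neck mm [-0.1 -2.7  1.7] phi 29.6 tiltxy [0.4 0.6] F neck [-2.4 -1.1  2.2]
16.0 [0.5641 0.2142 0.2107] F [-3.35 -0.71  0.52] M [ 0.033  0.733 -0.063] w 0.13 j [ 0.3  -0.14  2.09 -0.36  0.7   1.69]
[-0.67494527 -0.29453781  0.01772469]
```

Call:
servo_tool:
  rows:
    - [0, 0, -2.5, 0, 0, 0, 1]
    - [0, 0, 0, 0, 0, 0, 1]

```text
clock: 16.2
eef_pos: [0.5642, 0.2139, 0.2108]
eef_rot: [[0.341, -0.774, 0.534], [-0.893, -0.444, -0.072], [0.293, -0.452, -0.843]]
ft_force: [-2.6, -0.1, 1.1]
grip_width: 0.132
```

```bash
python3 -c "
from h import *
rel();st();f=env.state();print(f['eef_rot'].T@f['moment'])
grab('side');tick('s5',load('side')['image'],(180,205,245,255),12)"
```

```text
bung in neck mm [ 0.1 -2.9  1.8] phi 32.0 tiltxy [0.4 0.6] F neck [-1.6 -0.4  2.3]
16.2 [0.5642 0.2139 0.2108] F [-2.62 -0.08  1.1 ] M [-0.037  0.742 -0.055] w 0.132 j [ 0.3  -0.14  2.08 -0.36  0.7   1.65]
[-0.69158992 -0.27533261 -0.02696381]
```

View pics/s5.png

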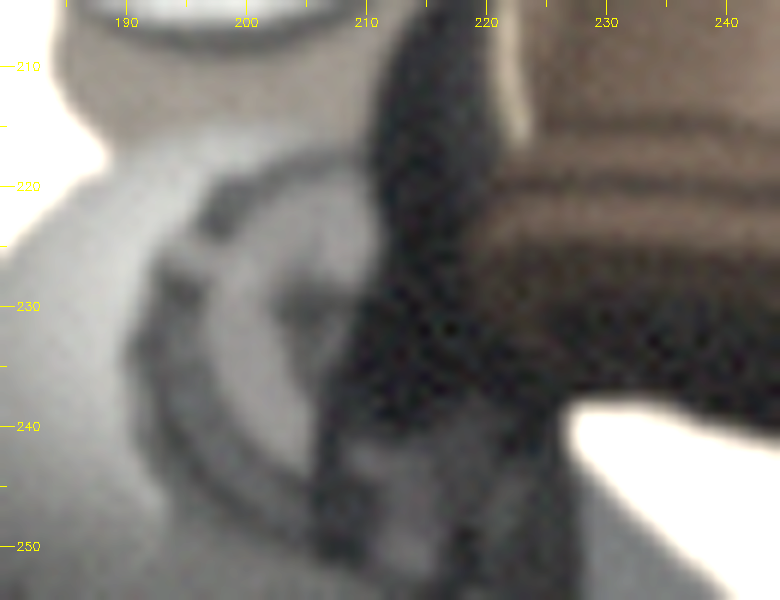

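Call:
servo_tool:
  rows:
    - [0, 0, 4.5, 0, 0, 0, 1]
    - [0, 0, 0, 0, 0, 0.3, 1]
    - [0, 0, 0, 0, 0, 0.3, 1]
    - [0, 0, 0, 0, 0, 0, 1]

```text
clock: 16.65
eef_pos: [0.5635, 0.2148, 0.2112]
eef_rot: [[0.272, -0.804, 0.529], [-0.929, -0.362, -0.074], [0.251, -0.471, -0.846]]
ft_force: [-0.7, -1.1, -2.1]
grip_width: 0.13
```

```bash
python3 -c "
from h import *
rel();st();f=env.state();print(f['eef_rot'].T@f['moment'],f['eef_rot'].T@f['ft_force'])"
```

```text
bung in neck mm [-0.4 -2.1  2.5] phi 26.9 tiltxy [0.8 0.7] F neck [-1.7 -1.2 -1.5]
16.65 [0.5635 0.2148 0.2112] F [-0.71 -1.08 -2.14] M [-0.114  0.548 -0.093] w 0.13 j [ 0.31 -0.14  2.08 -0.36  0.71  1.74]
[-0.56349437 -0.06276014 -0.02172674] [0.26956292 1.96882671 1.50931275]
```

Call:
servo_tool:
  rows:
    - [0, 0, 0, 0, 0, 0.3, 1]

```text
clock: 16.75
eef_pos: [0.564, 0.2147, 0.2103]
eef_rot: [[0.27, -0.806, 0.527], [-0.93, -0.361, -0.075], [0.251, -0.47, -0.846]]
ft_force: [-29.1, -3.2, 21.2]
grip_width: 0.131
```

```bash
python3 -c "
from h import *
rel();st()"
```

```text
bung in neck mm [-0.4 -2.1  1.5] phi 26.8 tiltxy [0.8 0.8] F neck [-12.4  -6.5  33.3]
16.75 [0.564  0.2147 0.2103] F [-29.09  -3.23  21.2 ] M [-0.503  2.209 -0.407] w 0.131 j [ 0.3  -0.14  2.08 -0.36  0.71  1.74]
```

Call:
servo_tool:
  rows:
    - [0, 0, 0, 0, 0, -0.1, 1]
    - [0, 0, -4, 0, 0, 0, 1]
    - [0, 0, -4, 0, 0, 0, 1]

```text
clock: 17.05
eef_pos: [0.5638, 0.214, 0.2118]
eef_rot: [[0.38, -0.759, 0.528], [-0.869, -0.489, -0.077], [0.317, -0.43, -0.846]]
ft_force: [0.2, -8.6, 1.9]
grip_width: 0.129
```

```bash
python3 -c "
from h import *
rel();st();f=env.state();print(f['eef_rot'].T@f['moment'],f['eef_rot'].T@f['ft_force'])"
```

```text
bung in neck mm [ 0.4 -2.6  2.8] phi 35.0 tiltxy [0.7 0.9] F neck [ 2.1 -8.5  1. ]
17.05 [0.5638 0.214  0.2118] F [ 0.22 -8.56  1.93] M [-1.035  0.127 -1.042] w 0.129 j [ 0.3  -0.14  2.08 -0.36  0.72  1.6 ]
[-0.83393194  1.17108199  0.32401739] [ 8.13564595  3.18833208 -0.85293986]
```

The turn is blocked on both sides: at 20° with -0.31 N·m and at 35° with +0.32 N·m. The key is therefore captive in the notch, centred near 27.5°. I'll return to the middle, then press lightly.

Call:
servo_tool:
  rows:
    - [0, 0, 4, 0, 0, 0, 1]
    - [0, 0, 3.5, 0, 0, 0, 1]
    - [0, 0, 0, 0, 0, 0.1, 1]
    - [0, 0, 0, 0, 0, 0.1, 1]

```text
clock: 17.45
eef_pos: [0.5639, 0.2143, 0.2106]
eef_rot: [[0.272, -0.806, 0.526], [-0.928, -0.363, -0.077], [0.253, -0.468, -0.847]]
ft_force: [-14.0, -1.8, 7.9]
grip_width: 0.135
```

```bash
python3 -c "
from h import *
rel();st();f=env.state();print(f['eef_rot'].T@f['moment'],f['eef_rot'].T@f['ft_force'])"
```

```text
bung in neck mm [-0.3 -2.5  1.8] phi 27.0 tiltxy [0.9 0.9] F neck [-7.2 -3.4 14.1]
17.45 [0.5639 0.2143 0.2106] F [-13.98  -1.82   7.92] M [-0.277  1.278 -0.215] w 0.135 j [ 0.3  -0.13  2.08 -0.36  0.72  1.74]
[-1.31622155 -0.14042494 -0.06185154] [ -0.10741241   8.22344122 -13.9200651 ]
```

Call:
servo_tool:
  rows:
    - [0, 0, 0, 0, 0.1, -0.1, 1]
    - [0, 0, 0, 0, 0.1, 0, 1]
    - [0, 0, 0, 0, 0, 0.1, 1]
    - [0, 0, 0, 0, 0, 0.1, 1]

```text
clock: 17.85
eef_pos: [0.5639, 0.2145, 0.2104]
eef_rot: [[0.272, -0.804, 0.529], [-0.929, -0.363, -0.074], [0.252, -0.472, -0.845]]
ft_force: [-14.7, -1.4, 9.7]
grip_width: 0.131
```

```bash
python3 -c "
from h import *
rel();st();f=env.state();print(f['eef_rot'].T@f['moment'],f['eef_rot'].T@f['ft_force'])"
```

```text
bung in neck mm [-0.5 -2.4  1.6] phi 26.9 tiltxy [0.7 0.7] F neck [-6.8 -3.1 16. ]
17.85 [0.5639 0.2145 0.2104] F [-14.69  -1.42   9.66] M [-0.139  1.225 -0.143] w 0.131 j [ 0.3  -0.14  2.08 -0.36  0.71  1.74]
[-1.2113211  -0.26593117 -0.04401294] [ -0.24141418   7.76663213 -15.83540705]
```

Call:
servo_tool:
  rows:
    - [0, 0, 0, 0, 0, 0, 1]
    - [0, 0, 0, 0, 0, 0, 1]

```text
clock: 18.05
eef_pos: [0.5638, 0.2145, 0.2106]
eef_rot: [[0.272, -0.804, 0.529], [-0.929, -0.363, -0.075], [0.252, -0.471, -0.845]]
ft_force: [-2.8, -1.1, 0.3]
grip_width: 0.127
```

```bash
python3 -c "
from h import *
rel();st()
grab('side');grab('top');tick('s6',load('side')['image'],(180,205,245,255),12);tick('t6',load('top')['image'],(150,175,205,230),10)"
```

```text
bung in neck mm [-0.5 -2.3  1.9] phi 26.9 tiltxy [0.7 0.8] F neck [-2.1 -1.4  1.7]
18.05 [0.5638 0.2145 0.2106] F [-2.8  -1.12  0.3 ] M [-0.059  0.533 -0.04 ] w 0.127 j [ 0.3  -0.14  2.08 -0.36  0.71  1.74]
```

View pics/s6.png

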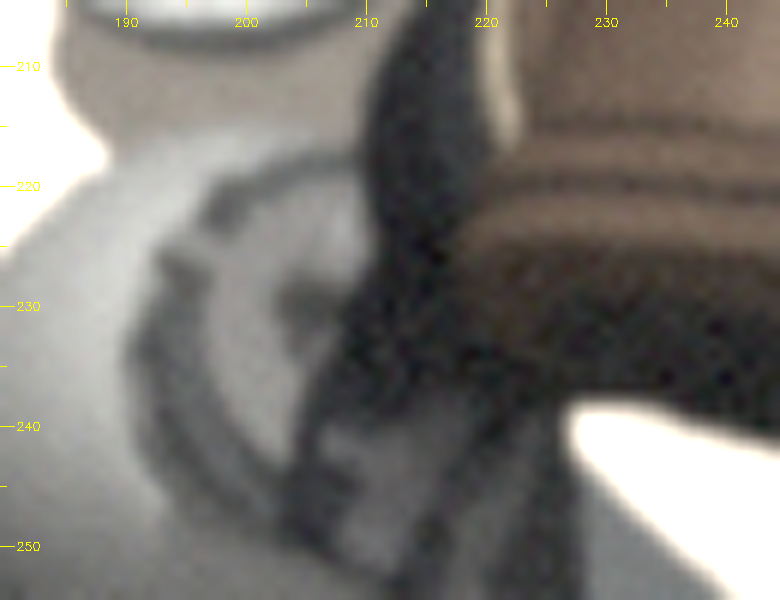

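View pics/t6.png

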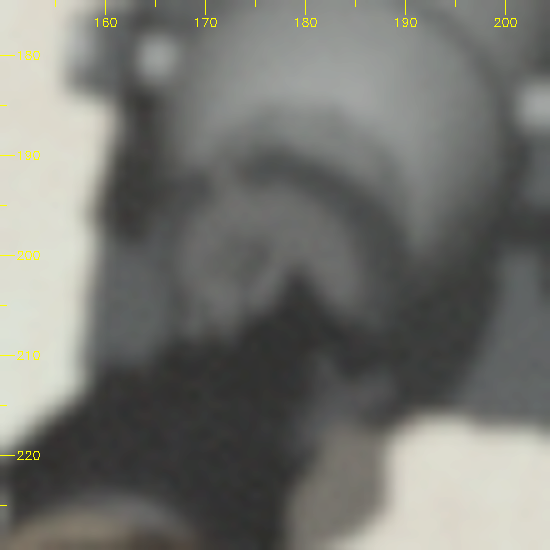

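Both views show the flange centred on the collar ring, with the key in the gap at side (196,225) and top (172,191). Let go and retreat along the neck's axis.

Call:
servo_tool:
  rows:
    - [0, 0, 0, 0, 0, 0, 0.8]
    - [0, 0, 0, 0, 0, 0, 0.65]
    - [0, 0, 0, 0, 0, 0, 0.6]
    - [0, 0, 0, 0, 0, 0, 0.6]

```text
clock: 18.55
eef_pos: [0.5655, 0.2148, 0.2113]
eef_rot: [[0.271, -0.802, 0.532], [-0.929, -0.363, -0.073], [0.252, -0.475, -0.843]]
ft_force: [-0.2, -0.3, -0.2]
grip_width: 0.4
```

```bash
python3 -c "
from h import *
rel();st()"
```

```text
bung in neck mm [ 1.2 -1.9  1.6] phi 26.9 tiltxy [0.5 0.7] F neck [-0.3 -0.4 -0.1]
18.55 [0.5655 0.2148 0.2113] F [-0.22 -0.35 -0.19] M [ 0.057  0.205 -0.017] w 0.4 j [ 0.3  -0.14  2.08 -0.36  0.71  1.74]
```

Call:
servo_tool:
  rows:
    - [0, 0, 0, 0, 0, -1, 0.6]
    - [0, 0, 0, 0, 0, -1.5, 0.6]
    - [0, 0, 0, 0, 0, -2, 0.6]
    - [0, 0, 0, 0, 0, -3, 0.6]
    - [0, 0, 0, 0, 0, -4, 0.6]
    - [0, 0, 0, 0, 0, -4, 0.6]
    - [0, 0, 0, 0, 0, -2, 0.6]
    - [0, 0, 0, 0, 0, 0, 0.6]

```text
clock: 19.35
eef_pos: [0.4656, 0.2284, 0.3726]
eef_rot: [[0.271, -0.798, 0.538], [-0.93, -0.362, -0.069], [0.249, -0.481, -0.84]]
ft_force: [-1.0, 0.3, -0.2]
grip_width: 0.402
```

```bash
python3 -c "
from h import *
st()
a=grab('side')['image'];b=grab('top')['image'];save('s7',a,s=1.5);tick('s7c',a,(180,205,245,255),12);tick('t7c',b,(150,175,205,230),10)"
```

```text
19.35 [0.4656 0.2284 0.3726] F [-0.96  0.33 -0.23] M [0.046 0.238 0.008] w 0.402 j [ 0.41 -0.43  2.02 -0.32  1.07  1.72]
```

View pics/s7c.png

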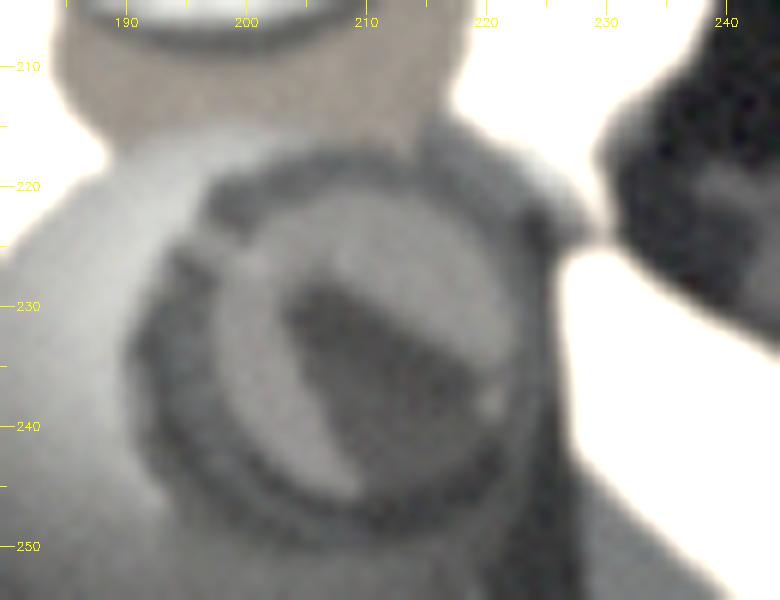

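View pics/t7c.png

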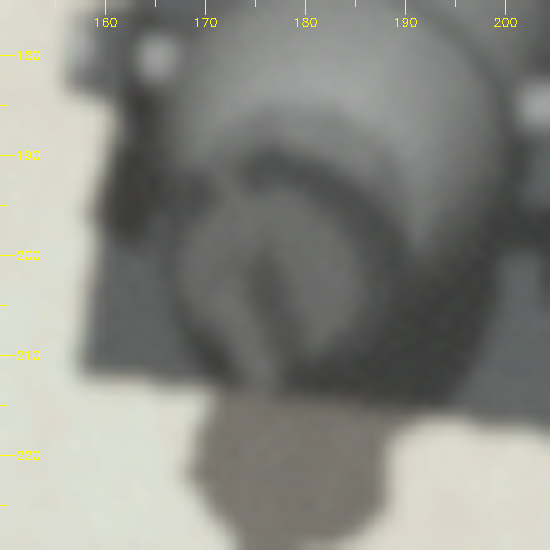

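View pics/s7.png

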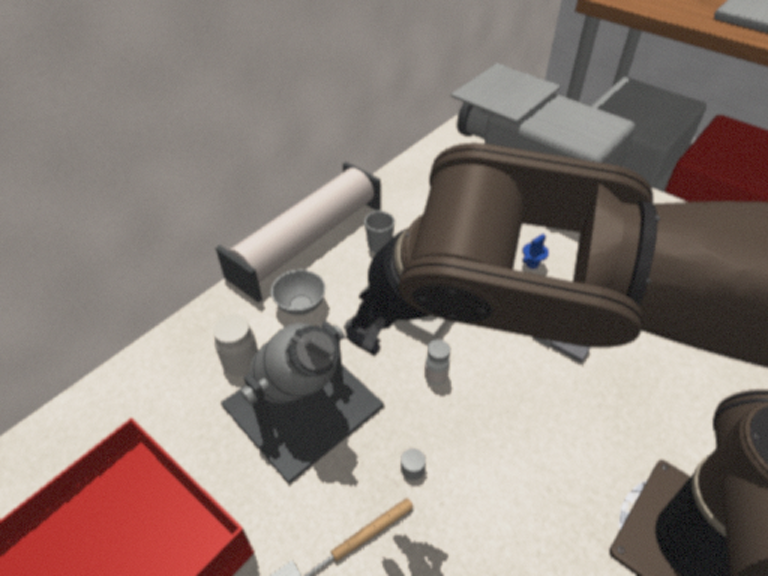

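After release, the side view shows the flange centre at about (209.8,233.7) against the collar centre at (208.8,233.3). A flush 6 mm flange predicts a shift of about +1 px, and a bung 8 mm proud would show about +2 px. The key fills the notch at (197,225). The arm is clear, so I'm handing in.

```bash
python3 -c "
from h import *
print(env.sign_off());st()"
```

```text
the job is handed in; nothing more can be done
None
the job is handed in; nothing more can be done
```

The keyed bung is in the canister's neck with its key in the notch. I let go of it, backed the arm off and handed the job in at about 19.4 s. No verdict is reported.

**What I did:** I took the keyed bung from the rack's right-hand hole. The first close missed because the fingertips sit about 3 cm short of the reported TCP. I measured that in both views and regripped lower. I then tilted the bung to the neck, at about 33° of lean, and lowered it in small steps at about +26° from uphill, where the notch showed in the pictures.

**Checks that agree:**
- **Turning:** it was blocked both ways, at about 20° and 35° (around ±0.3 N·m), so the key is held in the notch.
- **Pressing:** it met a hard stop at the expected depth.
- **Final pictures:** both views show the flange centred on the collar with the key in the gap. The shift between flange and collar fits flush rather than 8 mm proud.

**Checks that disagreed or fell short:**
- **Press force:** one test press peaked at about 33 N on the wrist, harder than I meant. The later ones were about 15 N.
- **Height:** the stop read 1.5–2 mm above my estimate of the collar, within the error of that estimate.
- **Turning range:** the free turn was a little wider than the stated play, which I put down to give in the arm.
- **Rack and other things:** I did not take a clear final picture of the rack, because the arm hid it in the last side view. I saw no other objects disturbed.

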